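Cover the staining dishes with their matching lids

TASK

Put the four black lids on the four white staining dishes, each lid on the dish of its own shape and size, set down without dropping it so that it lies flat on the rim with its step inside the mouth. Leave the dishes standing where they are, and do not disturb the amber jar and the metal tube block that stand among them.

Things in the scene. Friction and masses are not known exactly. Their poses are not given: they have to be found in the camera images.
- lid_small_round: Black round lid, loose, right way up: round plate 82 mm in diameter, step 50 mm in diameter. Step z 0 to 6 mm (it rests on it), plate z 6 to 10, then a grip fin up to z 43, 40 mm along x, 16 mm along y, in the middle. Origin: centre of the step's underside, z up. Goes on the 74 mm round dish; seated with 7 mm play all round, origin 30 mm above the dish's. 50 to 150 g.
- dish_small_round: White plastic round staining dish, open and empty, 36 mm high, straight walls 5 mm thick: outside diameter 74 mm, mouth 64 mm. Loose, stands on the bench, 0.2 to 0.7 kg. Origin: centre of its underside; z up.
- lid_large_round: Black round lid, loose, right way up: round plate 114 mm in diameter, step 82 mm in diameter. Step z 0 to 6 mm (it rests on it), plate z 6 to 10, then a grip fin up to z 43, 40 mm along x, 16 mm along y, in the middle. Origin: centre of the step's underside, z up. Goes on the 106 mm round dish; seated with 7 mm play all round, origin 30 mm above the dish's. 50 to 150 g.
- dish_large_round: White plastic round staining dish, open and empty, 36 mm high, straight walls 5 mm thick: outside diameter 106 mm, mouth 96 mm. Loose, stands on the bench, 0.2 to 0.7 kg. Origin: centre of its underside; z up.
- lid_square: Black square lid, loose, right way up: square plate 80 x 80 mm, step 48 x 48 mm, sides along its x and y. Step z 0 to 6 mm (it rests on it), plate z 6 to 10, then a grip fin up to z 43, 40 mm along x, 16 mm along y, in the middle. Origin: centre of the step's underside, z up. Goes on the square dish, in any of the four quarter turns; seated with 7 mm play all round, origin 30 mm above the dish's. 50 to 150 g.
- dish_square: White plastic square staining dish, open and empty, 36 mm high, straight walls 5 mm thick: outside 72 x 72 mm, mouth 62 x 62 mm, sides along its x and y. Loose, stands on the bench, 0.2 to 0.7 kg. Origin: centre of its underside; z up.
- lid_oblong: Black oblong lid, loose, right way up: oblong plate 108 mm along its x and 70 mm along its y, step 76 x 38 mm. Step z 0 to 6 mm (it rests on it), plate z 6 to 10, then a grip fin up to z 43, 40 mm along x, 16 mm along y, in the middle. Origin: centre of the step's underside, z up. Goes on the oblong dish, long side to long side, either way round; seated with 7 mm play all round, origin 30 mm above the dish's. 50 to 150 g.
- dish_oblong: White plastic oblong staining dish, open and empty, 36 mm high, straight walls 5 mm thick: outside 100 mm along its x and 62 mm along its y, mouth 90 x 52 mm. Loose, stands on the bench, 0.2 to 0.7 kg. Origin: centre of its underside; z up.
- jar: Squat amber glass jar with a white cap, 54 mm in diameter, 65 mm high, loose. Origin: centre of its underside. Not part of the job: leave it standing where it is.
- tube_block: Aluminium tube block, 90 mm along its x, 56 mm along its y, 35 mm high, with small clear tube caps reaching 45 mm; loose. Origin: centre of its underside. Not part of the job: leave it where it is.
Not all that is in view belongs to the job. Leave any green look-alike of the dish_large_round alone.

How it is judged (in metres and radians):
At the end, for the whole second after the job is handed in: Each lid lies on the dish of its own shape and size: centres within 12 mm, lid seated (its origin 27 to 33 mm above the dish's), lid and dish level within 0.06 rad, released and at rest; every dish within 40 mm of where it started, the jar and the tube block within 20 mm (horizontal distance between lid_small_round and dish_small_round below 0.012 m and z of lid_small_round in the frame of dish_small_round between 0.027 and 0.033 m and angle between each of lid_small_round, dish_small_round, lid_large_round, dish_large_round, lid_square, dish_square, lid_oblong, dish_oblong's own z axis and vertical below 0.06 rad and linear speed of each of lid_small_round, lid_large_round, lid_square, lid_oblong below 0.02 m/s and contact force between the fingers and lid_small_round below 0.05 N and distance of each of dish_small_round, dish_large_round, dish_square, dish_oblong from where it was at the start of the episode below 0.04 m and horizontal distance between lid_large_round and dish_large_round below 0.012 m and z of lid_large_round in the frame of dish_large_round between 0.027 and 0.033 m and contact force between the fingers and lid_large_round below 0.05 N and horizontal distance between lid_square and dish_square below 0.012 m and z of lid_square in the frame of dish_square between 0.027 and 0.033 m and contact force between the fingers and lid_square below 0.05 N and horizontal distance between lid_oblong and dish_oblong below 0.012 m and z of lid_oblong in the frame of dish_oblong between 0.027 and 0.033 m and contact force between the fingers and lid_oblong below 0.05 N and distance of each of jar, tube_block from where it was at the start of the episode below 0.02 m); the robot touches nothing.
It fails at once if a lid is dropped or thrown (it moves faster than 0.6 m/s, a fall of some 20 mm, while not held) ((linear speed of lid_small_round above 0.6 m/s and contact force between the fingers and lid_small_round below 0.05 N) or (linear speed of lid_large_round above 0.6 m/s and contact force between the fingers and lid_large_round below 0.05 N) or (linear speed of lid_square above 0.6 m/s and contact force between the fingers and lid_square below 0.05 N) or (linear speed of lid_oblong above 0.6 m/s and contact force between the fingers and lid_oblong below 0.05 N)).
It fails at once if a dish is pushed more than 40 mm from its place (distance of any of dish_small_round, dish_large_round, dish_square, dish_oblong from where it was at the start of the episode above 0.04 m).
It fails at once if the jar is shifted more than 20 mm or tipped (distance of jar from where it was at the start of the episode above 0.02 m or angle between jar's own z axis and vertical above 0.3 rad).
It fails at once if the tube block is shifted more than 20 mm or tipped (distance of tube_block from where it was at the start of the episode above 0.02 m or angle between tube_block's own z axis and vertical above 0.3 rad).
It also fails if it takes over 104 s, if anything falls off the work surface, if the arm or the gripper's body presses on something with over 40 N, if the wrist force passes 120 N, or if a joint passes its speed limit or range.

ROBOT

A 7-joint arm with a two-finger parallel gripper is mounted at the origin on the work surface. World frame = base frame: x ahead of the robot, y to its left, z up, the work surface at z = 0. Lengths are in mm, angles in rad, forces in N, time in s.
With the tool pointing down it reaches from about 425 to 950 mm from the base axis. Payload 16.7 kg.
Tool frame: the origin (TCP) lies midway between the tips of the shut fingers; the grasp point (between the pads) lies 19 mm behind it; z points along the fingers, y is the direction in which the jaws open and shut (so a half turn about z gives the same grasp; the last joint's range is limited). The gripper opens to 94 mm and grips with 3 to 60 N. Pads are 16 mm wide; open, the fingers measure 119 mm over their backs; the gripper's body (75 mm by 177 mm) begins 78 mm behind the grasp point.
Start: joints at [1.113, 0.426, 0.074, 1.606, -0.034, 1.111, -0.067], TCP at [205.112, -643.04, 168.567] pointing down, gripper open.
Joint ranges: [-2.85, 2.85], [-0.5, 2.14], [-1.23, 1.37], [0.21, 2.46], [-1.02, 4.16], [0.16, 2.05], [-2.73, 2.73]. Speed limits (rad/s): [1.89, 1.89, 2.39, 2.39, 3.01, 3.01, 3.01].

INTERFACE

Orientations are given as a rotation vector (axis times angle).
In Python, from station import * gives the robot as it stands.
- The arm moves only by the shell command python3 -m crank 'ROWS'. ROWS is JSON, a list of rows, each an object with "hand": the gripper command: -1 is shut, 1 is fully open, values between are in proportion; "linear": the shift along the tool's x, y, z in mm, a list of three; "dr": the turn, a rotation vector about the tool's x, y, z in degrees, a list of three. In form: [{"hand": hand, "linear": [x, y, z], "dr": [wx, wy, wz]}, ...]. A call has 1 to 8 rows; each row is the pose to reach, as a shift and turn from the pose measured when the call began, along the tool's axes at that moment; what a row does not reach only later rows make up. A row lasts 1/12 s, in which the tool goes at most 41.7 mm and 7.16 degrees, less where a joint would pass 70% of its speed; a pose out of reach is approached as far as the arm can. A call with a gripper value outside its range is refused whole. The fingers move at their own pace and stop on an object; the grip force is fixed at half the most. Time passes only in rows, so rows that repeat a pose let the fingers close. It gives the time, the measured TCP pose, the force and the opening at its end, in the units of the state.
- read_state(): the state, without advancing time (a new reading comes with each control period).
- camera(name): name is "scene" or "side" or "wrist"; returns the picture (384x512x3 uint8, blue, green, red); there is no depth.
- camera_info(name): a dict with "K" (3x3 intrinsics, pixels), "R" (3x3) and "t" (3): a world point X has camera coordinates R X + t. Camera axes: x right, y down, z forward; pixel columns grow to the right and rows downward; lengths in mm; the calibration is good to about 2 mm. A picture is of the moment at which its call begins: read the wrist's pose just before it. camera_info takes no time and is no camera call; for the wrist camera it gives the pose at the moment of the call.
- job_done(): hands the job in, once; it reports no verdict.
Trained networks look in the newest picture that a camera, given by its name, has taken for a name from the list of things; names that differ only in an ending like _2 or _b are one class to them, and where a whole thing is asked for, a point or a joint stands for the part that bears it (a point fixed in the world has none). Each returns a list of dicts, best first, with "score" (0 to 1); they miss things now and then, are a little off and sometimes report something else, mostly with a low value. They report only what shows in the picture. A call takes as long as a camera call. They do not tell look-alikes from the thing itself.
- search_frame(target, camera): "extent" ([left, top, right, bottom] as shares, 0 to 1, of the picture: columns of its width, rows of its height, round what is visible of it).
- spot_point(target, camera): "point" ([column, row] as shares, 0 to 1, of the picture: columns of its width, rows of its height: a listed point, or the origin of a listed thing).
The state is a dict: "time": time; "q": joint angles; "qd": joint speeds; "tau": joint torques, N m; "eef_pos": TCP position; "orientation": TCP orientation; "wrist_force": force on the tool from outside, world axes, zero at the start; "ft_torque": the same for the moment, N m; "opening": opening from 0.0 (shut) to 1.0 (fully open).
Only numpy, scipy, OpenCV 4.12 (cv2) and the standard library are available. Lean on these libraries where they do the work, as an engineer would, in place of code of your own. Each camera call takes 0.05 s, during which the arm holds its last target. There are 200 camera calls.

## Working session

There is one attempt and no reset: what is moved stays moved. The work goes in short steps, Python scripts to look and compute and a shell command to move; the robot and the scene stay as the last step left them, time stands still between calls to the robot, and variables do not carry over. Pictures are saved under pics/ and viewed, about 12 in all and at most 16, crops included, and the job is handed in when it is done.

```bash
mkdir -p pics; ls; cat > h.py <<'E'
from station import *
import numpy as np, cv2
from scipy.spatial.transform import Rotation as Ro
def ray(name,px,z,ci=None):
    ci=ci or camera_info(name); K,R,t=[np.array(ci[k],float) for k in("K","R","t")]
    d=R.T@np.linalg.inv(K)@[px[0],px[1],1]; c=-R.T@t.ravel()
    return c+d*(z-c[2])/d[2]
def proj(name,X,ci=None):
    ci=ci or camera_info(name); K,R,t=[np.array(ci[k],float) for k in("K","R","t")]
    p=K@(R@np.array(X,float)+t.ravel()); return p[:2]/p[2]
E
python3 - <<'E'
from h import *
s=read_state(); print(s)
a=camera("scene");b=camera("side")
cv2.imwrite("pics/scene.png",cv2.resize(a,(800,600)));cv2.imwrite("pics/side.png",cv2.resize(b,(800,600)))
for n in["scene","side"]:
  for o in["lid_small_round","lid_large_round","lid_square","lid_oblong","dish_small_round","dish_large_round","dish_square","dish_oblong","jar","tube_block"]:
    r=spot_point(o,n)
    print(n,o,[(round(d["score"],2),np.round(np.array(d["point"])*[512,384]),ray(n,np.array(d["point"])*[512,384],0).round()[:2]) for d in r[:3]])
print(read_state()["time"])
E
```

```text
pics
{'time': 0.0, 'q': array([ 1.1124727 ,  0.42670256,  0.07385826,  1.60662688, -0.03409303,
        1.11078652, -0.06709414]), 'qd': array([ 0.00013288, -0.00058934, -0.0009282 ,  0.00101559,  0.00135258,
        0.00035691, -0.00031539]), 'tau': array([-1.52066146e-03, -9.35823011e+01,  3.66560519e+00, -4.54172695e+01,
       -4.89380071e-02,  2.05186039e-02,  8.69287942e-05]), 'eef_pos': array([ 204.96805445, -642.61169573,  167.88673428]), 'orientation': array([-3.10300704e+00, -4.82937964e-01,  4.60579590e-04]), 'wrist_force': array([ 0.35473658, -0.1663563 , -0.16871947]), 'ft_torque': array([-0.01514785,  0.01069444, -0.00340358]), 'opening': 0.9997826109008168}
scene lid_small_round [(0.81, array([246., 234.]), array([649.,  16.]))]
scene lid_large_round [(0.64, array([375., 231.]), array([373., 307.]))]
scene lid_square [(0.84, array([248., 182.]), array([ 451., -152.]))]
scene lid_oblong [(0.71, array([325., 226.]), array([459., 181.]))]
scene dish_small_round [(0.85, array([275., 200.]), array([468., -15.]))]
scene dish_large_round [(0.93, array([203., 199.]), array([ 6
[... 543 characters left out ...]
square [(0.76, array([272., 186.]), array([ 453., -156.])), (0.67, array([225., 155.]), array([ 549., -370.]))]
side lid_oblong [(0.8, array([317., 261.]), array([454., 175.]))]
side dish_small_round [(0.85, array([282., 219.]), array([481.,   0.]))]
side dish_large_round [(0.93, array([215., 186.]), array([ 623., -206.])), (0.88, array([178., 158.]), array([ 706., -406.])), (0.56, array([239., 129.]), array([ 453., -532.]))]
side dish_square [(0.75, array([254., 294.]), array([635., 224.]))]
side dish_oblong [(0.64, array([231., 153.]), array([ 528., -379.]))]
side jar [(0.28, array([253., 292.]), array([636., 218.]))]
side tube_block [(0.75, array([283., 156.]), array([ 362., -304.]))]
1.1
```

View pics/scene.png

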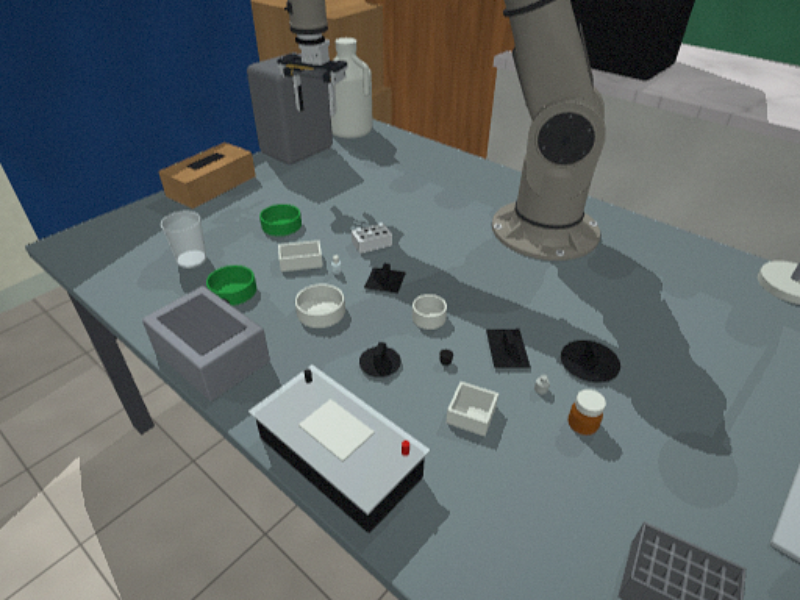

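View pics/side.png

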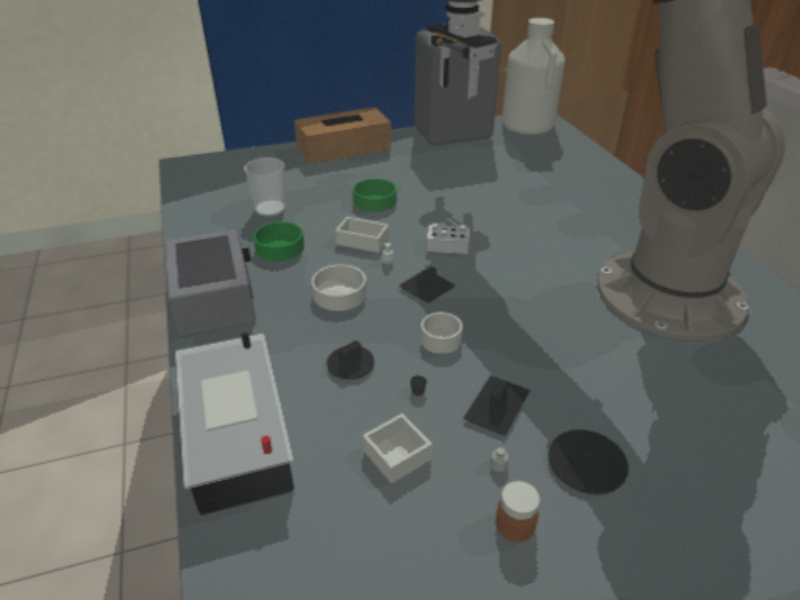

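Candidates (800×600 scene picture):
- **Large white dish:** (320,305). Its green look-alikes are at (232,284) and (281,220); I'm leaving those alone.
- **Other dishes:** small round (430,311), square (473,408) and oblong (300,256).
- **Lids:** small round (380,360), large round (590,360), square (385,279) and oblong (508,348). The small black cap at (446,357) is not a lid.

I'll start with the square lid.

```bash
cat >> h.py <<'E'
def go(x,y,z,yaw=None):
    """shift (tool mm) and turn (deg) from now to a tool-down pose, tool x at yaw deg (mod 180)"""
    s=read_state(); R=Ro.from_rotvec(s["orientation"]); p=s["eef_pos"]
    cur=np.degrees(np.arctan2(R.as_matrix()[1,0],R.as_matrix()[0,0]))
    yaw=cur if yaw is None else cur+(yaw-cur+90)%180-90
    T=Ro.from_euler("z",yaw,degrees=True)*Ro.from_euler("x",180,degrees=True)
    print("pos",p.round(1),"yaw",round(cur,1),"t",round(s["time"],2),"open",round(s["opening"],2),"| linear",R.inv().apply(np.array([x,y,z])-p).round(1),"dr",np.degrees((R.inv()*T).as_rotvec()).round(1),"q",np.round(s["q"],2),"F",np.round(s["wrist_force"],1))
E
python3 - <<'E'
from h import *
ci=camera_info("wrist");print(ci); s=read_state()
R=np.array(ci["R"]);t=np.array(ci["t"]).ravel()
c=-R.T@t; T=Ro.from_rotvec(s["orientation"]); print("cam in tool",T.inv().apply(c-s["eef_pos"]), "axis",T.inv().apply(R[2]))
go(452,-154,220)
E
```

```text
{'K': array([[294.01607348,   0.        , 246.8846866 ],
       [  0.        , 294.01607348, 190.43019638],
       [  0.        ,   0.        ,   1.        ]]), 'R': array([[ 3.03564104e-01, -9.52810680e-01,  8.01827146e-04],
       [-9.22555996e-01, -2.93714416e-01,  2.50244432e-01],
       [-2.38200059e-01, -7.67049574e-02, -9.68182359e-01]]), 't': array([-675.10148783,  -25.4617684 ,  390.33537949])}
cam in tool [ 7.28244264e+01 -1.61870684e-01 -2.16260278e+02] axis [-2.50289567e-01  7.47187441e-04  9.68170736e-01]
pos [ 205.1 -643.1  168.6] yaw 17.7 t 1.1 open 1.0 | linear [ 383.8 -390.9  -51.4] dr [-0. -0.  0.] q [ 1.11  0.43  0.07  1.61 -0.03  1.11 -0.07] F [ 0.5  0.3 -0.2]
```

```bash
python3 -m crank '[{"hand":1,"linear":[0,0,-40],"dr":[0,0,0]},{"hand":1,"linear":[28,-28,-80],"dr":[0,0,0]},{"hand":1,"linear":[57,-57,-120],"dr":[0,0,0]},{"hand":1,"linear":[86,-86,-120],"dr":[0,0,0]},{"hand":1,"linear":[115,-115,-120],"dr":[0,0,0]},{"hand":1,"linear":[144,-144,-120],"dr":[0,0,0]},{"hand":1,"linear":[173,-173,-120],"dr":[0,0,0]},{"hand":1,"linear":[200,-200,-120],"dr":[0,0,0]}]'
python3 - <<'E'
from h import *
go(470,-120,300)
E
```

```text
time: 1.77
eef_pos: [327.2, -406.0, 289.0]
orientation: [3.103, 0.483, 0.001]
wrist_force: [1.0, -0.5, -0.1]
opening: 1.0
pos [ 327.2 -406.   289. ] yaw 17.7 t 1.77 open 1.0 | linear [ 223.  -229.1  -11.2] dr [ 0.1 -0.  -0. ] q [ 0.83  0.08 -0.06  1.78  0.01  1.27 -0.5 ] F [ 1.  -0.5 -0.1]
```

```bash
python3 -m crank '[{"hand":1,"linear":[29,-29,0],"dr":[0,0,0]},{"hand":1,"linear":[58,-58,0],"dr":[0,0,0]},{"hand":1,"linear":[87,-87,0],"dr":[0,0,0]},{"hand":1,"linear":[116,-116,0],"dr":[0,0,0]},{"hand":1,"linear":[145,-145,0],"dr":[0,0,0]},{"hand":1,"linear":[174,-174,0],"dr":[0,0,0]},{"hand":1,"linear":[203,-203,0],"dr":[0,0,0]},{"hand":1,"linear":[223,-229,-11],"dr":[0,0,0]}]'
cat > look.py <<'E'
from h import *
import sys
fn=sys.argv[1]; objs=sys.argv[2].split(",")
ci=camera_info("wrist"); a=camera("wrist"); 
cv2.imwrite(fn,cv2.resize(a,None,fx=1.5,fy=1.5))
for o in objs:
    for d in spot_point(o,"wrist")[:3]:
        p=np.array(d["point"])*[512,384]
        print(o,round(d["score"],2),"px*1.5",(p*1.5).round(),"z0",ray("wrist",p,0,ci)[:2].round(1))
np.savez(fn+".npz",K=ci["K"],R=ci["R"],t=ci["t"])
E
python3 look.py pics/w1.png lid_small_round,lid_large_round,lid_square,lid_oblong,dish_small_round,dish_large_round,dish_square,dish_oblong
```

```text
time: 2.43
eef_pos: [470.4, -117.1, 298.7]
orientation: [-3.104, -0.485, 0.002]
wrist_force: [0.5, 0.1, -0.3]
opening: 1.003
lid_small_round 0.98 px*1.5 [313.  39.] z0 [649.5   3.4]
lid_square 0.85 px*1.5 [400. 258.] z0 [ 455.8 -158.8]
lid_oblong 0.95 px*1.5 [128. 170.] z0 [457.7 166.3]
dish_small_round 0.69 px*1.5 [279. 196.] z0 [481.5  -4.2]
dish_large_round 0.81 px*1.5 [687. 110.] z0 [ 707.2 -405. ]
dish_large_round 0.78 px*1.5 [684. 352.] z0 [ 451.3 -537.2]
dish_large_round 0.6 px*1.5 [478. 127.] z0 [ 620.9 -194.1]
dish_oblong 0.72 px*1.5 [592. 253.] z0 [ 530.6 -374. ]
dish_oblong 0.46 px*1.5 [279. 203.] z0 [474.6  -5.1]
```

View pics/w1.png

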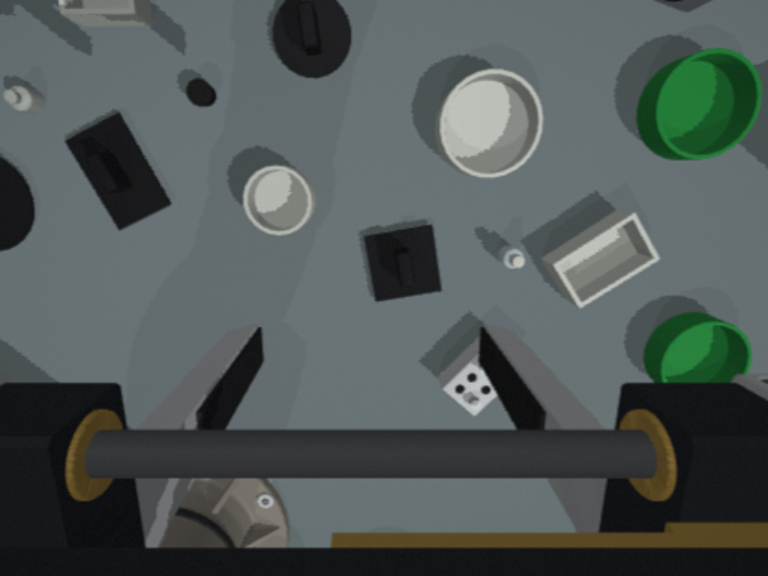

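```bash
cat > meas.py <<'E'
from h import *
def load(fn):
    z=np.load(fn+".npz"); return dict(K=z["K"],R=z["R"],t=z["t"])
def darklid(fn,px,th=45):   # px in 1.5-scaled picture, a point on the lid; plate at z=10
    ci=load(fn); im=cv2.imread(fn); m=(im.max(2)<th).astype(np.uint8)
    n,l,st,_=cv2.connectedComponentsWithStats(m); 
    m=(l==l[px[1],px[0]]).astype(np.uint8)
    c=max(cv2.findContours(m,0,1)[0],key=cv2.contourArea)[:,0]/1.5
    return np.array([ray("wrist",p,10,ci)[:2] for p in c],np.float32)
def rect(P):
    r=cv2.minAreaRect(np.array(P,np.float32)); return np.round(r[0],1),np.round(r[1],1),round(r[2],1)
def pts(fn,ps,z):
    ci=load(fn); return np.array([ray("wrist",np.array(p)/1.5,z,ci)[:2] for p in ps])
E
python3 - <<'E'
from meas import *
f="pics/w1.png"
for n,p in [("sq",(385,260)),("obl",(120,190)),("sm",(330,50)),]:
    P=darklid(f,p); print(n,rect(P),len(P), cv2.minEnclosingCircle(P))
P=pts(f,[(635,213),(660,258),(581,307),(552,260)],36);print("dobl",rect(P),P.mean(0).round(1))
def fin(a,b):
    P=pts(f,[a,b],43);d=P[1]-P[0];print("fin yaw",np.degrees(np.arctan2(d[1],d[0])).round(1),P.mean(0).round(1),np.hypot(*d).round(1))
fin((402,249),(407,283));fin((303,3),(312,53));fin((95,154),(118,190))
for c in [((439,120),(543,125),(492,69),(488,178)),((243,200),(313,200),(278,166),(278,235))]:
    P=pts(f,c,36);print("round dish",cv2.minEnclosingCircle(P.astype(np.float32)))
go(455,-158,100)
E
```

```text
sq (array([ 452.4, -162.5]), array([78.6, 77.6]), 27.8) 253 ((452.2034912109375, -162.57406616210938), 53.59550857543945)
obl (array([453.9, 170.2]), array([106.6,  68.8]), 42.8) 279 ((453.7283020019531, 170.4529266357422), 62.214725494384766)
sm (array([647.4,   3.7]), array([70.8, 78.7]), 17.8) 234 ((651.2747192382812, 4.423921585083008), 40.146095275878906)
dobl (array([ 529.9, -371.5]), array([66.7, 98.7]), 52.9) [ 528.9 -372.8]
fin yaw -153.0 [ 455.7 -161.2] 38.5
fin yaw -152.9 [648.    2.9] 43.6
fin yaw -135.3 [455.7 164.9] 40.5
round dish ((621.9248046875, -198.4172821044922), 53.485477447509766)
round dish ((481.3776550292969, -10.199853897094727), 37.36708068847656)
pos [ 469.6 -121.1  299.6] yaw 17.6 t 2.88 open 1.0 | linear [-25.   30.6 199.6] dr [0.1 0.  0. ] q [ 0.49  0.03 -0.37  1.82  0.01  1.29 -1.15] F [-0.3 -0.1  0.9]
```

```bash
python3 -c "
from h import *
go(453,-161.5,90,27.8)"

```

```text
pos [ 469.6 -121.1  299.6] yaw 17.6 t 2.88 open 1.0 | linear [-28.   33.3 209.7] dr [  0.1   0.  -10.2] q [ 0.49  0.03 -0.37  1.82  0.01  1.29 -1.15] F [-0.3 -0.1  0.9]
```

```bash
python3 -m crank '[{"hand":0.2,"linear":[-5,6,40],"dr":[0,0,-5]},{"hand":0.2,"linear":[-10,12,80],"dr":[0,0,-10]},{"hand":0.2,"linear":[-16,18,120],"dr":[0,0,-10]},{"hand":0.2,"linear":[-22,25,160],"dr":[0,0,-10]},{"hand":0.2,"linear":[-28,33,195],"dr":[0,0,-10]},{"hand":0.2,"linear":[-28,33,210],"dr":[0,0,-10]},{"hand":0.2,"linear":[-28,33,210],"dr":[0,0,-10]}]'
python3 look.py pics/w2.png lid_square; python3 -c "
from h import *
go(453,-161.5,15,27.8)"
```

```text
time: 3.47
eef_pos: [450.0, -161.6, 86.3]
orientation: [-3.05, -0.745, 0.008]
wrist_force: [-0.5, 0.4, -0.2]
opening: 0.601
lid_square 0.65 px*1.5 [373. 274.] z0 [ 453.1 -162.1]
pos [ 452.9 -161.4   90. ] yaw 27.5 t 3.57 open 0.6 | linear [ 0.1  0.1 75. ] dr [ 0.   0.  -0.3] q [ 0.51  0.23 -0.35  2.09  0.1   0.84 -0.98] F [0.1 0.4 0.4]
```

View pics/w2.png

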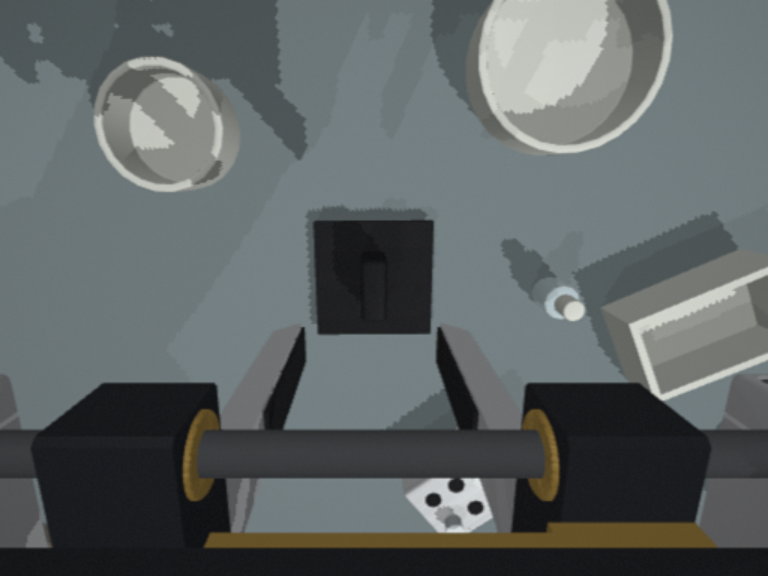

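The square lid sits centred and aligned between the fingers at (373,274), with the fingers clear of everything around it.

```bash
python3 -m crank '[{"hand":0.2,"linear":[0,0,35],"dr":[0,0,0]},{"hand":0.2,"linear":[0,0,60],"dr":[0,0,0]},{"hand":0.2,"linear":[0,0,75],"dr":[0,0,0]},{"hand":0.2,"linear":[0,0,75],"dr":[0,0,0]},{"hand":-1,"linear":[0,0,75],"dr":[0,0,0]},{"hand":-1,"linear":[0,0,75],"dr":[0,0,0]},{"hand":-1,"linear":[0,0,75],"dr":[0,0,0]},{"hand":-1,"linear":[0,0,75],"dr":[0,0,0]}]'; python3 -c "
from h import *
go(453,-161.5,150)"
```

```text
time: 4.23
eef_pos: [453.8, -161.9, 16.3]
orientation: [3.05, 0.747, 0.002]
wrist_force: [-0.0, 0.0, 0.7]
opening: 0.352
pos [ 453.8 -161.9   16.3] yaw 27.5 t 4.23 open 0.35 | linear [  -0.4   -0.4 -133.7] dr [ 0.1 -0.1 -0. ] q [ 0.49  0.34 -0.32  2.15  0.17  0.68 -1.04] F [-0.   0.   0.7]
```

```bash
python3 -m crank '[{"hand":-1,"linear":[0,0,1],"dr":[0,0,0]},{"hand":-1,"linear":[0,0,1],"dr":[0,0,0]},{"hand":-1,"linear":[0,0,1],"dr":[0,0,0]},{"hand":-1,"linear":[0,0,1],"dr":[0,0,0]},{"hand":-1,"linear":[0,0,1],"dr":[0,0,0]},{"hand":-1,"linear":[0,0,-20],"dr":[0,0,0]},{"hand":-1,"linear":[0,0,-50],"dr":[0,0,0]},{"hand":-1,"linear":[0,0,-80],"dr":[0,0,0]}]'; python3 -c "
from h import *
go(560,50,150);go(630,217,150,117)"
```

```text
time: 4.9
eef_pos: [452.8, -161.3, 96.8]
orientation: [3.051, 0.748, -0.0]
wrist_force: [2.0, -0.9, 0.4]
opening: 0.005
pos [ 452.8 -161.3   96.8] yaw 27.5 t 4.9 open 0.0 | linear [ 192.7 -137.8  -53.3] dr [0. 0. 0.] q [ 0.52  0.22 -0.35  2.09  0.1   0.86 -0.98] F [ 2.  -0.9  0.4]
pos [ 452.8 -161.3   96.8] yaw 27.5 t 4.9 open 0.0 | linear [ 332.  -253.5  -53.4] dr [ -0.    0.  -89.5] q [ 0.52  0.22 -0.35  2.09  0.1   0.86 -0.98] F [ 2.  -0.9  0.4]
```

The gripper shut on nothing, so I'm looking again.

```bash
python3 look.py pics/w3.png lid_square
```

```text
lid_square 0.92 px*1.5 [372. 267.] z0 [ 459.  -159.7]
```

View pics/w3.png

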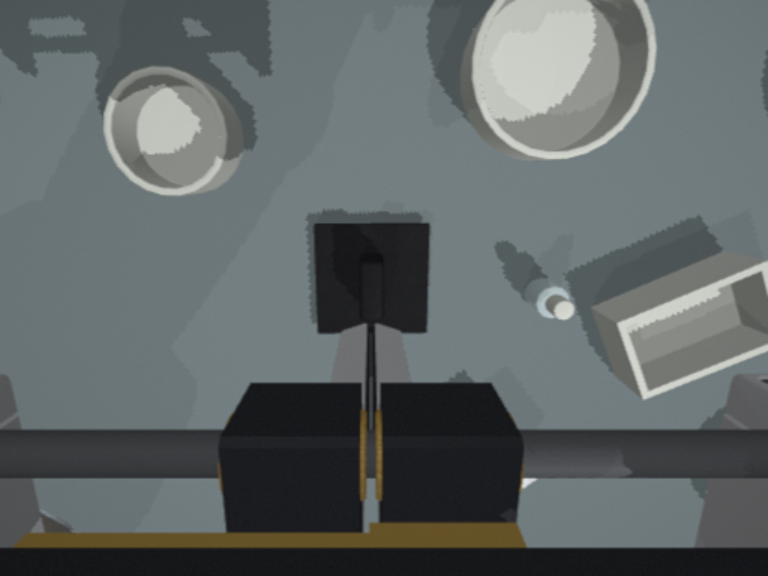

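Fingers are closed at (371,330) and the lid is unmoved at (372,275). The jaws probably closed too slowly, so I'll retry and not lift until the opening has settled.

```bash
python3 -c "
from meas import *
print(rect(darklid('pics/w3.png',(340,290))))
go(453,-161.5,15,27.8)"
python3 -m crank '[{"hand":0,"linear":[0,0,0],"dr":[0,0,0]},{"hand":0,"linear":[0,0,0],"dr":[0,0,0]},{"hand":0,"linear":[0,0,0],"dr":[0,0,0]},{"hand":0,"linear":[0,0,0],"dr":[0,0,0]},{"hand":0,"linear":[0,0,0],"dr":[0,0,0]},{"hand":0,"linear":[0,0,0],"dr":[0,0,0]},{"hand":0,"linear":[0,0,0],"dr":[0,0,0]},{"hand":0,"linear":[0,0,0],"dr":[0,0,0]}]'; python3 -c "
from h import *
go(453,-161.5,15,27.8)"
```

```text
(array([ 416.6, -181.4]), array([159.4,  78.1]), 27.9)
pos [ 456.1 -162.4  100.3] yaw 27.5 t 5.0 open 0.0 | linear [-2.8 -2.7 85.3] dr [ 0.4 -0.3 -0.3] q [ 0.52  0.21 -0.35  2.08  0.1   0.86 -0.98] F [-0.8 -0.5  0.4]
time: 5.67
eef_pos: [456.0, -162.3, 100.1]
orientation: [3.047, 0.746, 0.009]
wrist_force: [-0.1, -0.0, -0.3]
opening: 0.492
pos [ 456.  -162.3  100.1] yaw 27.5 t 5.67 open 0.49 | linear [-2.7 -2.6 85. ] dr [ 0.3 -0.3 -0.3] q [ 0.52  0.21 -0.35  2.08  0.1   0.86 -0.98] F [-0.1 -0.  -0.3]
```

```bash
python3 -m crank '[{"hand":0,"linear":[-1,-1,35],"dr":[0,0,0]},{"hand":0,"linear":[-2,-2,65],"dr":[0,0,0]},{"hand":0,"linear":[-3,-3,87],"dr":[0,0,0]},{"hand":0,"linear":[-3,-3,87],"dr":[0,0,0]},{"hand":-1,"linear":[-3,-3,87],"dr":[0,0,0]},{"hand":-1,"linear":[-3,-3,87],"dr":[0,0,0]},{"hand":-1,"linear":[-3,-3,87],"dr":[0,0,0]},{"hand":-1,"linear":[-3,-3,87],"dr":[0,0,0]}]'; python3 -c "
from meas import *
for f,c in [('pics/w3.png',[(314,224),(430,224),(427,333),(317,333)]),('pics/w2.png',[(314,221),(434,221),(431,334),(318,334)])]: print(rect(pts(f,c,10)))
go(453,-161.5,15,27.8)"
```

```text
time: 6.33
eef_pos: [453.6, -161.6, 14.4]
orientation: [3.046, 0.746, 0.012]
wrist_force: [0.7, 0.3, 0.6]
opening: 0.25
(array([ 452.1, -163.2]), array([79.3, 80.3]), 27.5)
(array([ 452.4, -163.4]), array([79.4, 79.9]), 27.5)
pos [ 453.6 -161.6   14.4] yaw 27.5 t 6.33 open 0.25 | linear [-0.4 -0.4 -0.6] dr [ 0.4 -0.4 -0.3] q [ 0.49  0.34 -0.33  2.16  0.18  0.66 -1.05] F [0.7 0.3 0.6]
```

```bash
python3 -m crank '[{"hand":-1,"linear":[0,0,0],"dr":[0,0,0]},{"hand":-1,"linear":[0,0,0],"dr":[0,0,0]},{"hand":-1,"linear":[0,0,0],"dr":[0,0,0]},{"hand":-1,"linear":[0,0,0],"dr":[0,0,0]}]'
```

```text
time: 6.67
eef_pos: [453.7, -161.7, 14.6]
orientation: [3.045, 0.745, 0.013]
wrist_force: [0.6, 0.2, 0.0]
opening: 0.009
```

```bash
python3 look.py pics/w4.png lid_square; python3 -c "
from h import *
ci=camera_info('wrist');s=read_state();print(s['eef_pos'],proj('wrist',s['eef_pos'],ci)*1.5)"
```

```text
lid_square 0.74 px*1.5 [366. 306.] z0 [ 454.2 -158.9]
[ 453.54636714 -161.64156754   14.40617065] [370.15526166 317.35501272]
```

View pics/w4.png

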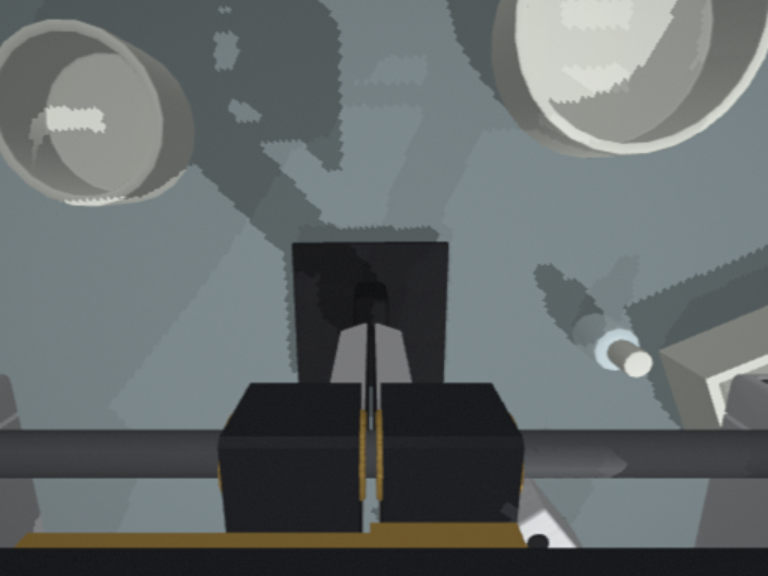

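The jaws closed fully with TCP at z = 14 and the lid did not move. In the wrist pictures the tips look about 38 mm short of the stated TCP, so I'm checking this from outside.

```bash
python3 - <<'E'
from h import *
p=read_state()["eef_pos"]; out=[]
for n in["scene","side"]:
    a=camera(n); u=proj(n,p); v=proj(n,p+[0,0,38])
    x0,y0=int(u[0])-30,int(u[1])-50
    c=cv2.resize(a[y0:y0+75,x0:x0+66],None,fx=6,fy=6,interpolation=cv2.INTER_CUBIC)
    for w,col in((u,(0,0,255)),(v,(0,255,0))): cv2.circle(c,tuple(int(k) for k in((w[0]-x0)*6,(w[1]-y0)*6)),4,col,1)
    out.append(c)
cv2.imwrite("pics/c1.png",np.hstack(out))
E
```

```text
(no output)
```

View pics/c1.png

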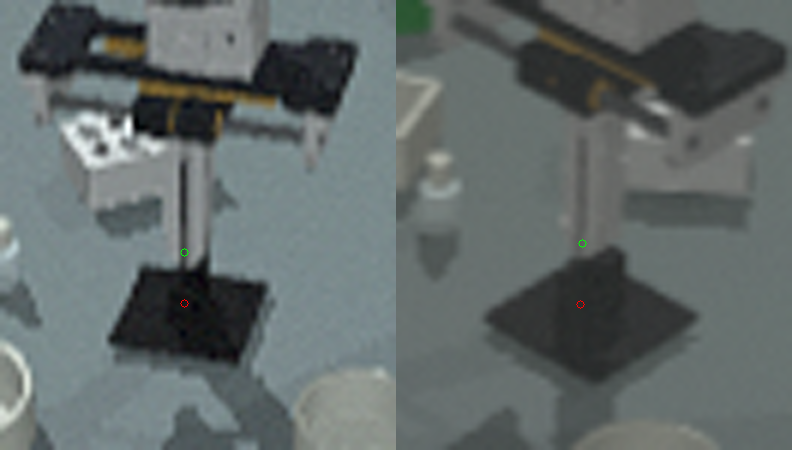

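The outside views confirm it. The real tips end about 30–38 mm above the reported TCP (just over the fin), while the lateral position agrees. I'll treat the effective tool as that much shorter and go lower, watching the force.

```bash
python3 -m crank '[{"hand":0,"linear":[0,0,-4],"dr":[0,0,0]},{"hand":0,"linear":[0,0,-4],"dr":[0,0,0]},{"hand":0,"linear":[0,0,-4],"dr":[0,0,0]},{"hand":0,"linear":[0,0,-4],"dr":[0,0,0]},{"hand":0,"linear":[0,0,-4],"dr":[0,0,0]},{"hand":0,"linear":[0,0,-4],"dr":[0,0,0]},{"hand":0,"linear":[0,0,-4],"dr":[0,0,0]}]' && python3 -m crank '[{"hand":0,"linear":[0,0,8],"dr":[0,0,0]},{"hand":0,"linear":[0,0,18],"dr":[0,0,0]},{"hand":0,"linear":[0,0,26],"dr":[0,0,0]},{"hand":0,"linear":[0,0,26],"dr":[0,0,0]},{"hand":0,"linear":[0,0,26],"dr":[0,0,0]}]'
```

```text
time: 7.45
eef_pos: [453.5, -161.6, 18.3]
orientation: [3.046, 0.746, 0.012]
wrist_force: [0.2, -0.6, -0.0]
opening: 0.47
time: 7.87
eef_pos: [453.0, -161.4, -8.6]
orientation: [3.047, 0.746, 0.01]
wrist_force: [-0.3, 0.0, -0.8]
opening: 0.497
```

```bash
python3 -m crank '[{"hand":-1,"linear":[0,0,0],"dr":[0,0,0]},{"hand":-1,"linear":[0,0,0],"dr":[0,0,0]},{"hand":-1,"linear":[0,0,0],"dr":[0,0,0]},{"hand":-1,"linear":[0,0,0],"dr":[0,0,0]},{"hand":-1,"linear":[0,0,0],"dr":[0,0,0]},{"hand":-1,"linear":[0,0,0],"dr":[0,0,0]},{"hand":-1,"linear":[0,0,0],"dr":[0,0,0]},{"hand":-1,"linear":[0,0,0],"dr":[0,0,0]}]'
```

```text
time: 8.53
eef_pos: [453.2, -161.4, -8.4]
orientation: [3.047, 0.746, 0.01]
wrist_force: [-0.3, -0.9, 3.5]
opening: 0.171
```

Gripped: the opening of 0.171 matches 16 mm. I'll lift and carry it.

```bash
python3 -m crank '[{"hand":-1,"linear":[0,0,-5],"dr":[0,0,0]},{"hand":-1,"linear":[0,0,-25],"dr":[0,0,0]},{"hand":-1,"linear":[0,0,-55],"dr":[0,0,0]},{"hand":-1,"linear":[0,0,-85],"dr":[0,0,0]},{"hand":-1,"linear":[0,0,-110],"dr":[0,0,0]},{"hand":-1,"linear":[0,0,-130],"dr":[0,0,0]}]'; python3 -c "
from h import *
go(560,100,150,60)"
```

```text
time: 9.03
eef_pos: [452.5, -161.0, 123.9]
orientation: [3.046, 0.746, 0.012]
wrist_force: [0.7, -0.6, -0.2]
opening: 0.166
pos [ 452.5 -161.   123.9] yaw 27.5 t 9.03 open 0.17 | linear [ 216.1 -181.5  -26.1] dr [  0.5  -0.2 -32.5] q [ 0.53  0.17 -0.36  2.07  0.08  0.9  -0.96] F [ 0.7 -0.6 -0.2]
```

```bash
python3 -m crank '[{"hand":-1,"linear":[27,-23,-5],"dr":[0,0,-4]},{"hand":-1,"linear":[54,-46,-10],"dr":[0,0,-8]},{"hand":-1,"linear":[81,-68,-15],"dr":[0,0,-12]},{"hand":-1,"linear":[108,-91,-20],"dr":[0,0,-16]},{"hand":-1,"linear":[135,-113,-26],"dr":[0,0,-20]},{"hand":-1,"linear":[162,-136,-26],"dr":[0,0,-24]},{"hand":-1,"linear":[189,-159,-26],"dr":[0,0,-28]},{"hand":-1,"linear":[216,-182,-26],"dr":[0,0,-32]}]'
python3 look.py pics/w5.png dish_square,lid_large_round,lid_oblong;python3 -c "
from h import *
go(630,217,150,60)"
```

```text
time: 9.7
eef_pos: [559.9, 102.0, 150.4]
orientation: [2.718, 1.56, 0.01]
wrist_force: [0.5, -0.6, -1.1]
opening: 0.163
dish_square 0.83 px*1.5 [379.  97.] z0 [632.3 208.6]
lid_large_round 0.77 px*1.5 [ 34. 145.] z0 [379.7 315.2]
lid_oblong 0.84 px*1.5 [225. 255.] z0 [458.2 167.3]
pos [559.3 101.3 149.8] yaw 59.6 t 9.9 open 0.17 | linear [135.5   2.5  -0. ] dr [ 0.5 -0.1 -0.4] q [ 0.18  0.32 -0.58  1.85  0.21  1.03 -1.01] F [ 1.1 -0.  -1.5]
```

View pics/w5.png

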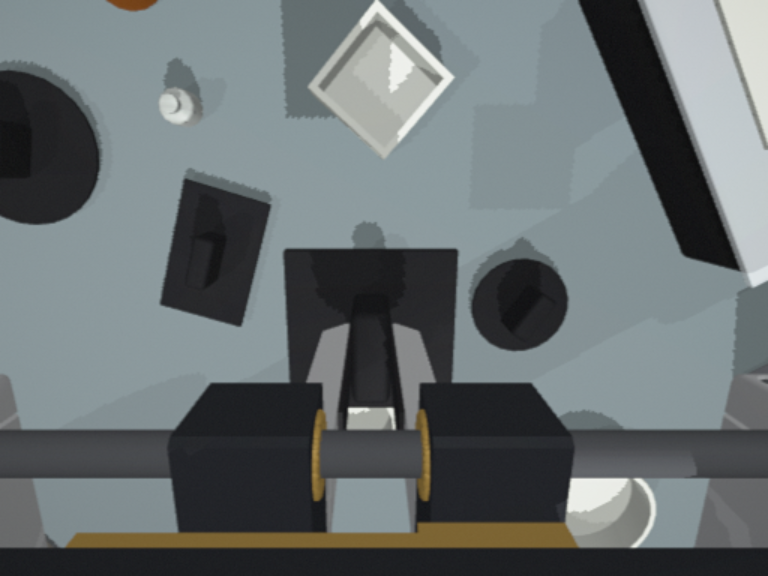

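The lid is held level, and the square dish's rim corners are at (377,0), (454,76), (384,157) and (308,87).

```bash
python3 - <<'E'
from meas import *
f="pics/w5.png"
print("dsq",rect(pts(f,[(377,0),(454,76),(384,157),(308,87)],36)),pts(f,[(377,0),(454,76),(384,157),(308,87)],36).mean(0))
print("obl",rect(pts(f,[(188,178),(271,203),(241,327),(161,304)],10)))
print("small",cv2.minEnclosingCircle(darklid(f,(490,300))))
for a,b in[((533,286),(511,326)),((216,235),(200,290))]:
    P=pts(f,[a,b],43);d=P[1]-P[0];print("fin",np.degrees(np.arctan2(d[1],d[0])),P.mean(0))
go(630,211,150,15)
E
```

```text
dsq (array([634.6, 212.5]), array([72.6, 70.7]), 18.0) [634.5306223  212.53588558]
obl (array([455.3, 170.8]), array([108.8,  68.7]), 42.2)
small ((651.6486206054688, 5.539099216461182), 39.857826232910156)
fin -144.18370660808478 [647.9103834   18.61204832]
fin -140.9186548286035 [459.99388024 168.34298638]
pos [559.3 101.3 149.8] yaw 59.6 t 9.9 open 0.17 | linear [130.4   5.5  -0. ] dr [ 0.4 -0.3 44.6] q [ 0.18  0.32 -0.58  1.85  0.21  1.03 -1.01] F [ 1.1 -0.  -1.5]
```

```bash
python3 -c "
from h import *
go(634.5,213,110,18)"
python3 -m crank '[{"hand":-1,"linear":[19,1,0],"dr":[0,0,6]},{"hand":-1,"linear":[38,1,0],"dr":[0,0,12]},{"hand":-1,"linear":[58,1,0],"dr":[0,0,18]},{"hand":-1,"linear":[78,2,0],"dr":[0,0,24]},{"hand":-1,"linear":[98,2,0],"dr":[0,0,30]},{"hand":-1,"linear":[118,2,0],"dr":[0,0,36]},{"hand":-1,"linear":[134,8,0],"dr":[0,0,41.6]},{"hand":-1,"linear":[134,8,0],"dr":[0,0,41.6]}]'
python3 -c "
from h import *
go(634.5,213,26,18)"
```

```text
pos [559.3 101.3 149.8] yaw 59.6 t 9.9 open 0.17 | linear [134.3   8.   40. ] dr [ 0.5 -0.2 41.6] q [ 0.18  0.32 -0.58  1.85  0.21  1.03 -1.01] F [ 1.1 -0.  -1.5]
time: 10.57
eef_pos: [635.1, 213.9, 149.9]
orientation: [3.1, 0.482, 0.012]
wrist_force: [-1.1, -0.2, -0.5]
opening: 0.165
pos [635.1 213.9 149.9] yaw 17.7 t 10.57 open 0.16 | linear [-1.700e+00  1.000e-01  1.239e+02] dr [ 0.3 -0.4 -0.3] q [-0.11  0.46 -0.43  1.62  0.22  1.1  -1.86] F [-1.1 -0.2 -0.5]
```

```bash
python3 -m crank '[{"hand":-1,"linear":[-1,0,30],"dr":[0,0,0]},{"hand":-1,"linear":[-1.5,0,60],"dr":[0.3,-0.4,-0.3]},{"hand":-1,"linear":[-1.5,0,88],"dr":[0.3,-0.4,-0.3]},{"hand":-1,"linear":[-1.5,0,105],"dr":[0.3,-0.4,-0.3]},{"hand":-1,"linear":[-1.5,0,115],"dr":[0.3,-0.4,-0.3]},{"hand":-1,"linear":[-1.5,0,120],"dr":[0.3,-0.4,-0.3]},{"hand":-1,"linear":[-1.5,0,123],"dr":[0.3,-0.4,-0.3]},{"hand":-1,"linear":[-1.5,0,123],"dr":[0.3,-0.4,-0.3]}]'
python3 -c "
from h import *
go(634.5,213,22,18)"
```

```text
time: 11.23
eef_pos: [635.0, 212.7, 27.5]
orientation: [3.103, 0.49, 0.001]
wrist_force: [0.2, 0.4, -0.1]
opening: 0.168
pos [635.  212.7  27.5] yaw 18.0 t 11.23 open 0.17 | linear [-0.4 -0.5  5.5] dr [ 0. -0. -0.] q [-0.13  0.59 -0.4   1.71  0.28  0.9  -1.9 ] F [ 0.2  0.4 -0.1]
```

```bash
python3 -m crank '[{"hand":-1,"linear":[0,0,2],"dr":[0,0,0]},{"hand":-1,"linear":[0,0,3.5],"dr":[0,0,0]},{"hand":-1,"linear":[0,0,5],"dr":[0,0,0]},{"hand":-1,"linear":[0,0,5],"dr":[0,0,0]}]'; python3 -c "
from h import *
go(634.5,213,22,18)"
```

```text
time: 11.57
eef_pos: [635.1, 212.7, 22.6]
orientation: [3.103, 0.49, 0.001]
wrist_force: [-0.6, 0.1, -0.6]
opening: 0.174
pos [635.1 212.7  22.6] yaw 18.0 t 11.57 open 0.17 | linear [-0.5 -0.4  0.6] dr [ 0. -0. -0.] q [-0.13  0.6  -0.4   1.71  0.29  0.89 -1.91] F [-0.6  0.1 -0.6]
```

Down a couple more mm until contact shows, then open and rise.

```bash
python3 -m crank '[{"hand":-1,"linear":[0,0,1],"dr":[0,0,0]},{"hand":-1,"linear":[0,0,1.5],"dr":[0,0,0]},{"hand":-1,"linear":[0,0,1.5],"dr":[0,0,0]}]'; python3 -c "
from h import *
go(634.5,213,22,18)"
```

```text
time: 11.82
eef_pos: [635.2, 212.8, 21.6]
orientation: [3.103, 0.49, 0.002]
wrist_force: [-3.5, -0.8, 4.5]
opening: 0.169
pos [635.2 212.8  21.6] yaw 18.0 t 11.82 open 0.17 | linear [-0.6 -0.4 -0.4] dr [ 0.  -0.1 -0. ] q [-0.13  0.6  -0.4   1.71  0.29  0.89 -1.91] F [-3.5 -0.8  4.5]
```

```bash
python3 -m crank '[{"hand":-0.2,"linear":[0,0,0],"dr":[0,0,0]},{"hand":-0.2,"linear":[0,0,0],"dr":[0,0,0]},{"hand":-0.2,"linear":[0,0,0],"dr":[0,0,0]},{"hand":-0.2,"linear":[0,0,0],"dr":[0,0,0]},{"hand":-0.2,"linear":[0,0,-20],"dr":[0,0,0]},{"hand":-0.2,"linear":[0,0,-50],"dr":[0,0,0]},{"hand":0,"linear":[0,0,-85],"dr":[0,0,0]},{"hand":0,"linear":[0,0,-120],"dr":[0,0,0]}]';python3 look.py pics/w6.png lid_square,dish_square,lid_oblong; python3 -c "
from h import *
go(456,169.5,110,42.7)"
```

```text
time: 12.48
eef_pos: [634.5, 212.7, 142.6]
orientation: [3.103, 0.491, 0.0]
wrist_force: [0.5, 0.3, 0.3]
opening: 0.486
lid_square 0.66 px*1.5 [368. 268.] z0 [629.5 213.3]
lid_oblong 0.89 px*1.5 [352. 458.] z0 [451.9 171.7]
pos [635.5 212.9 142.5] yaw 18.0 t 12.68 open 0.5 | linear [-184.2  -14.1   31.9] dr [  0.1  -0.2 -24.7] q [-0.1   0.47 -0.43  1.62  0.22  1.09 -1.85] F [ 0.6 -0.2 -0.8]
```

View pics/w6.png

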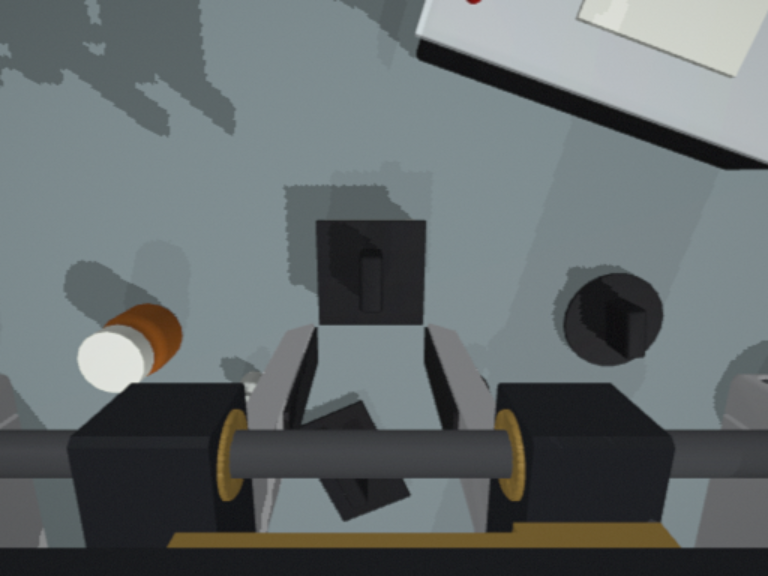

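The square lid is seated flat, centred at (371,272), with the dish hidden under it. Next is the oblong lid.

```bash
python3 -m crank '[{"hand":0,"linear":[-38,-3,0],"dr":[0,0,-5]},{"hand":0,"linear":[-76,-6,0],"dr":[0,0,-11]},{"hand":0,"linear":[-114,-9,0],"dr":[0,0,-17]},{"hand":0,"linear":[-152,-12,10],"dr":[0,0,-24.7]},{"hand":0,"linear":[-184,-14,30],"dr":[0,0,-24.7]},{"hand":0,"linear":[-184,-14,60],"dr":[0,0,-24.7]},{"hand":0,"linear":[-184,-14,60],"dr":[0,0,-24.7]}]';python3 look.py pics/w7.png lid_oblong; python3 - <<'E'
from meas import *
go(455,169.5,-8,42.7)
im=cv2.imread("pics/w7.png"); m=((im.max(2)<45)*255).astype(np.uint8); m[375:]=0
n,l,st,c=cv2.connectedComponentsWithStats(m)
for i in range(1,n):
    if st[i,4]>3000: 
        P=cv2.findContours((l==i).astype(np.uint8),0,1)[0][0][:,0]; print(st[i],rect(pts("pics/w7.png",P,10)))
E
```

```text
time: 13.27
eef_pos: [452.4, 167.3, 77.7]
orientation: [2.925, 1.142, -0.005]
wrist_force: [0.4, -0.5, 0.0]
opening: 0.495
lid_oblong 0.94 px*1.5 [369. 279.] z0 [453.  168.8]
pos [455.9 169.4  81.4] yaw 42.7 t 13.37 open 0.5 | linear [-0.7 -0.7 89.4] dr [ 0. -0. -0.] q [ 0.01  0.27 -0.57  2.08  0.2   0.84 -1.5 ] F [-0.3 -0.  -0.1]
[  443     0   182    97 10643] (array([632.8, 206.6]), array([56.2, 87.9]), 18.2)
[   32   129   178   176 24153] (array([375.5, 312.7]), array([110.9, 111.8]), 39.8)
[ 699  166   69  123 6663] (array([635.2,  17. ]), array([80.3, 43.1]), 55.5)
[  296   197   123   178 16027] (array([442.5, 172.1]), array([122.6,  82.6]), 42.2)
```

```bash
python3 -m crank '[{"hand":0,"linear":[-1,-1,35],"dr":[0,0,0]},{"hand":0,"linear":[-1,-1,65],"dr":[0,0,0]},{"hand":0,"linear":[-1,-1,85],"dr":[0,0,0]},{"hand":0,"linear":[-1,-1,90],"dr":[0,0,0]},{"hand":0,"linear":[-1,-1,90],"dr":[0,0,0]}]'; python3 -m crank '[{"hand":-1,"linear":[0,0,0],"dr":[0,0,0]},{"hand":-1,"linear":[0,0,0],"dr":[0,0,0]},{"hand":-1,"linear":[0,0,0],"dr":[0,0,0]},{"hand":-1,"linear":[0,0,0],"dr":[0,0,0]},{"hand":-1,"linear":[0,0,0],"dr":[0,0,0]},{"hand":-1,"linear":[0,0,0],"dr":[0,0,0]},{"hand":-1,"linear":[0,0,0],"dr":[0,0,0]},{"hand":-1,"linear":[0,0,0],"dr":[0,0,0]}]'
```

```text
time: 13.78
eef_pos: [454.8, 169.9, -9.0]
orientation: [-2.926, -1.142, 0.002]
wrist_force: [0.6, -0.8, 0.3]
opening: 0.502
time: 14.45
eef_pos: [455.2, 170.0, -8.4]
orientation: [-2.926, -1.142, 0.0]
wrist_force: [-1.3, -0.6, 9.3]
opening: 0.165
```

```bash
python3 -m crank '[{"hand":-1,"linear":[0,0,-5],"dr":[0,0,0]},{"hand":-1,"linear":[0,0,-25],"dr":[0,0,0]},{"hand":-1,"linear":[0,0,-55],"dr":[0,0,0]},{"hand":-1,"linear":[0,0,-90],"dr":[0,0,0]},{"hand":-1,"linear":[0,0,-125],"dr":[0,0,0]},{"hand":-1,"linear":[0,0,-155],"dr":[0,0,0]}]'; python3 -c "
from h import *
go(510,-80,150,3)"
```

```text
time: 14.95
eef_pos: [455.1, 170.2, 149.3]
orientation: [-2.926, -1.143, -0.001]
wrist_force: [0.1, -0.7, -0.5]
opening: 0.168
pos [455.1 170.2 149.3] yaw 42.7 t 14.95 open 0.17 | linear [-129.2  221.2   -0.9] dr [-0.  -0.  39.7] q [ 0.05  0.18 -0.6   2.01  0.12  0.98 -1.43] F [ 0.1 -0.7 -0.5]
```

```bash
python3 -m crank '[{"hand":-1,"linear":[-16,27,0],"dr":[0,0,5]},{"hand":-1,"linear":[-32,55,0],"dr":[0,0,10]},{"hand":-1,"linear":[-48,82,0],"dr":[0,0,15]},{"hand":-1,"linear":[-64,110,0],"dr":[0,0,20]},{"hand":-1,"linear":[-80,138,0],"dr":[0,0,25]},{"hand":-1,"linear":[-97,166,0],"dr":[0,0,30]},{"hand":-1,"linear":[-113,194,0],"dr":[0,0,35]},{"hand":-1,"linear":[-129,221,0],"dr":[0,0,40]}]'; python3 -c "
from h import *
go(510,-290,150,-37)"
```

```text
time: 15.62
eef_pos: [510.0, -81.4, 149.6]
orientation: [-3.14, -0.066, -0.001]
wrist_force: [0.9, 0.1, -0.6]
opening: 0.168
pos [510.  -81.4 149.6] yaw 2.4 t 15.62 open 0.17 | linear [ -8.8 208.4  -0.5] dr [-0.  -0.  39.4] q [ 0.33  0.21 -0.33  1.96  0.08  0.99 -1.57] F [ 0.9  0.1 -0.6]
```

```bash
python3 -m crank '[{"hand":-1,"linear":[-11,26,0],"dr":[0,0,5]},{"hand":-1,"linear":[-22,53,0],"dr":[0,0,10]},{"hand":-1,"linear":[-33,79,0],"dr":[0,0,15]},{"hand":-1,"linear":[-44,106,0],"dr":[0,0,20]},{"hand":-1,"linear":[-55,132,0],"dr":[0,0,25]},{"hand":-1,"linear":[-66,159,0],"dr":[0,0,30]},{"hand":-1,"linear":[-77,185,0],"dr":[0,0,35]},{"hand":-1,"linear":[-88,211,0],"dr":[0,0,39.4]}]'; python3 look.py pics/w8.png dish_oblong,dish_large_round,dish_small_round,lid_small_round; python3 -c "
from h import *
go(529.5,-372,150,-37)"
```

```text
time: 16.28
eef_pos: [430.3, -297.0, 149.9]
orientation: [-2.976, 1.002, -0.002]
wrist_force: [-0.8, 0.6, -0.2]
opening: 0.166
dish_oblong 0.66 px*1.5 [371. 105.] z0 [ 527.7 -371.8]
dish_large_round 0.89 px*1.5 [606.  50.] z0 [ 452.1 -535.9]
dish_large_round 0.62 px*1.5 [125. 145.] z0 [ 622.1 -198.3]
dish_small_round 0.65 px*1.5 [ 85. 402.] z0 [483.9  -8.1]
pos [ 431.2 -295.3  149.7] yaw -36.9 t 16.53 open 0.17 | linear [124.7   2.3  -0.3] dr [-0.1 -0.   0.1] q [ 0.56  0.2  -0.1   1.96  0.02  0.98 -1.76] F [ 0.5  0.7 -1. ]
```

View pics/w8.png

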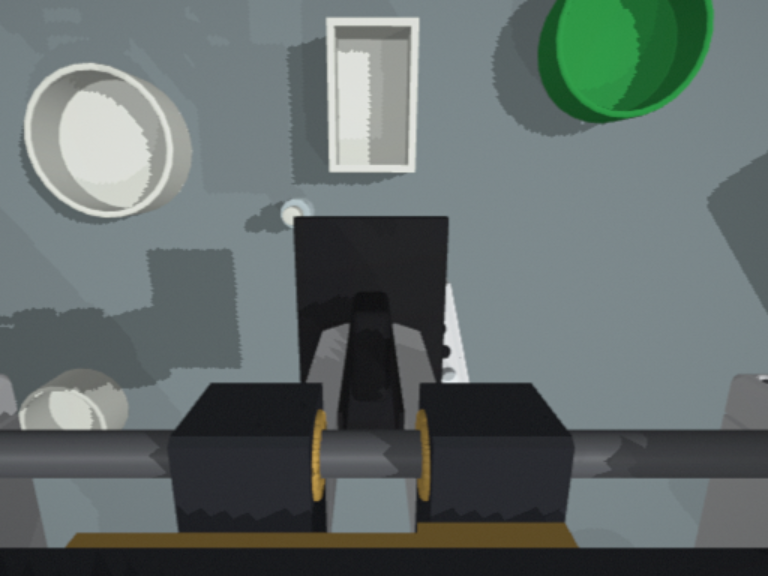

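```bash
python3 - <<'E'
from meas import *
f="pics/w8.png"
print("dobl",rect(pts(f,[(326,18),(420,18),(415,171),(330,171)],36)))
print("dlarge",cv2.minEnclosingCircle(pts(f,[(24,130),(173,155),(90,64),(110,217),(50,80),(150,205)],36).astype(np.float32)))
go(529.5,-372,28,-37)
E
```

```text
dobl (array([ 527.1, -372.5]), array([62.9, 99.1]), 52.8)
dlarge ((620.6121826171875, -197.93487548828125), 52.689369201660156)
pos [ 431.2 -295.3  149.7] yaw -36.9 t 16.53 open 0.17 | linear [124.6   2.5 121.7] dr [-0.1 -0.   0.1] q [ 0.56  0.2  -0.1   1.96  0.02  0.98 -1.76] F [ 0.5  0.7 -1. ]
```

```bash
python3 -m crank '[{"hand":-1,"linear":[40,1,0],"dr":[0,0,0]},{"hand":-1,"linear":[80,2,0],"dr":[0,0,0]},{"hand":-1,"linear":[115,3,0],"dr":[0,0,0]},{"hand":-1,"linear":[123.5,3,0],"dr":[0,0,0]},{"hand":-1,"linear":[123.5,3,30],"dr":[0,0,0]},{"hand":-1,"linear":[123.5,3,70],"dr":[0,0,0]},{"hand":-1,"linear":[123.5,3,95],"dr":[0,0,0]},{"hand":-1,"linear":[123.5,3,105],"dr":[0,0,0]}]'; python3 -c "
from h import *
go(528,-372.3,26,-37.1)"
```

```text
time: 17.2
eef_pos: [526.9, -368.9, 40.8]
orientation: [-2.978, 0.989, 0.007]
wrist_force: [0.1, 0.3, -1.2]
opening: 0.17
pos [ 526.9 -368.9   40.8] yaw -36.8 t 17.2 open 0.17 | linear [ 3.   2.1 14.8] dr [-0.1  0.3  0.3] q [ 0.57  0.51 -0.07  1.78  0.04  0.86 -1.74] F [ 0.1  0.3 -1.2]
```

```bash
python3 -m crank '[{"hand":-1,"linear":[2,2,4],"dr":[0,0.3,0.3]},{"hand":-1,"linear":[2.5,2,9],"dr":[0,0.3,0.3]},{"hand":-1,"linear":[2.5,2,13],"dr":[0,0.3,0.3]},{"hand":-1,"linear":[2.5,2,16],"dr":[0,0.3,0.3]},{"hand":-1,"linear":[2.5,2,18],"dr":[0,0.3,0.3]},{"hand":-1,"linear":[2.5,2,19.5],"dr":[0,0.3,0.3]},{"hand":-1,"linear":[2.5,2,19.5],"dr":[0,0.3,0.3]}]'; python3 -c "
from h import *
go(528,-372.3,26,-37.1)"
```

```text
time: 17.78
eef_pos: [528.0, -372.1, 21.8]
orientation: [-2.977, 0.998, -0.003]
wrist_force: [0.2, -0.5, 0.9]
opening: 0.169
pos [ 528.  -372.1   21.8] yaw -37.1 t 17.78 open 0.17 | linear [ 0.1  0.2 -4.2] dr [-0.1 -0.1  0. ] q [ 0.57  0.53 -0.07  1.79  0.05  0.82 -1.74] F [ 0.2 -0.5  0.9]
```

```bash
python3 -m crank '[{"hand":-1,"linear":[0,0,0.8],"dr":[0,0,0]},{"hand":-1,"linear":[0,0,0.8],"dr":[0,0,0]}]'; python3 -m crank '[{"hand":-0.2,"linear":[0,0,0],"dr":[0,0,0]},{"hand":-0.2,"linear":[0,0,0],"dr":[0,0,0]},{"hand":-0.2,"linear":[0,0,0],"dr":[0,0,0]},{"hand":-0.2,"linear":[0,0,0],"dr":[0,0,0]},{"hand":-0.2,"linear":[0,0,-20],"dr":[0,0,0]},{"hand":-0.2,"linear":[0,0,-50],"dr":[0,0,0]},{"hand":0,"linear":[0,0,-85],"dr":[0,0,0]},{"hand":0,"linear":[0,0,-120],"dr":[0,0,0]}]';python3 look.py pics/w9.png lid_oblong,dish_oblong; python3 -c "
from h import *
go(649,5,145,28)"
```

```text
time: 17.95
eef_pos: [528.1, -372.2, 21.7]
orientation: [-2.977, 0.998, -0.003]
wrist_force: [-2.7, 2.2, 5.3]
opening: 0.167
time: 18.62
eef_pos: [527.3, -372.0, 142.7]
orientation: [-2.977, 0.998, -0.001]
wrist_force: [0.5, -0.3, 0.5]
opening: 0.486
lid_oblong 0.57 px*1.5 [371. 266.] z0 [ 524.5 -370.4]
dish_oblong 0.71 px*1.5 [140. 293.] z0 [ 623.6 -200.7]
pos [ 529.4 -373.2  144.7] yaw -37.1 t 18.77 open 0.5 | linear [-1.325e+02 -3.739e+02 -2.000e-01] dr [  0.1  -0.4 -65.1] q [ 0.57  0.4  -0.07  1.7   0.03  1.04 -1.73] F [ 0.4 -0.4 -0.1]
```

View pics/w9.png

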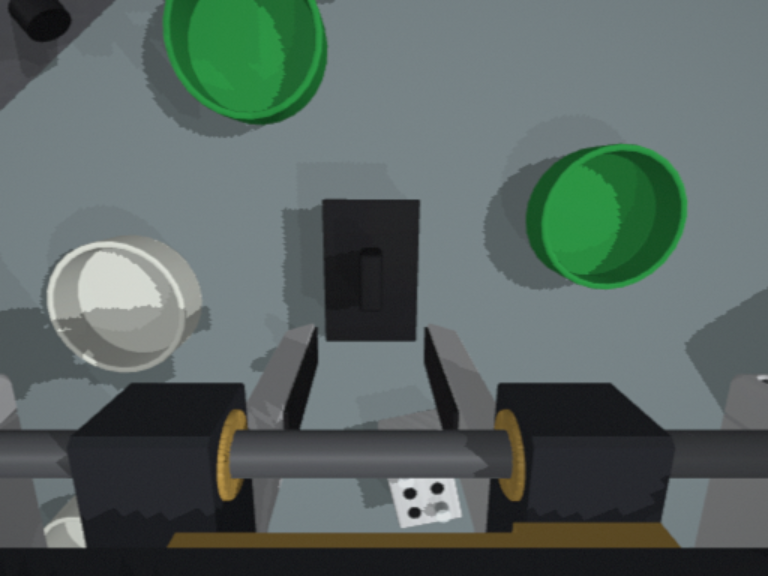

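The oblong lid is seated, centred at (371,270). The small round lid is next.

```bash
python3 -m crank '[{"hand":0,"linear":[-13,-37,0],"dr":[0,0,-6]},{"hand":0,"linear":[-26,-75,0],"dr":[0,0,-12]},{"hand":0,"linear":[-39,-112,0],"dr":[0,0,-18]},{"hand":0,"linear":[-52,-150,0],"dr":[0,0,-24]},{"hand":0,"linear":[-66,-187,0],"dr":[0,0,-30]},{"hand":0,"linear":[-80,-224,0],"dr":[0,0,-36]},{"hand":0,"linear":[-93,-262,0],"dr":[0,0,-42]},{"hand":0,"linear":[-106,-300,0],"dr":[0,0,-48]}]'; python3 -c "
from h import *
go(650,5,85,28)"
```

```text
time: 19.43
eef_pos: [625.2, -68.1, 143.7]
orientation: [3.124, 0.307, 0.008]
wrist_force: [1.6, -0.7, 0.1]
opening: 0.499
pos [625.2 -68.1 143.7] yaw 11.2 t 19.43 open 0.5 | linear [ 38.2 -67.   58.7] dr [  0.2  -0.3 -16.8] q [ 0.27  0.39 -0.34  1.73  0.15  1.04 -1.5 ] F [ 1.6 -0.7  0.1]
```

```bash
python3 -m crank '[{"hand":0,"linear":[19,-33,0],"dr":[0,0,-6]},{"hand":0,"linear":[38,-67,0],"dr":[0,0,-12]},{"hand":0,"linear":[38,-67,30],"dr":[0,0,-17]},{"hand":0,"linear":[38,-67,58],"dr":[0,0,-17]},{"hand":0,"linear":[38,-67,58],"dr":[0,0,-17]}]'; python3 look.py pics/w10.png lid_small_round;python3 -c "
from h import *
im=cv2.imread('pics/w10.png');cv2.imwrite('pics/w10c.png',cv2.convertScaleAbs(cv2.resize(im[180:380,240:500],None,fx=3,fy=3),alpha=2.5))
go(650,5,-8,28)"
```

```text
time: 19.85
eef_pos: [646.1, 5.3, 79.5]
orientation: [3.045, 0.768, -0.005]
wrist_force: [-1.4, 0.1, -1.5]
opening: 0.5
lid_small_round 0.89 px*1.5 [379. 270.] z0 [655.4   3.7]
pos [648.8   4.6  84.7] yaw 28.2 t 19.95 open 0.5 | linear [ 1.1 -0.  92.7] dr [ 0.2 -0.1  0.2] q [ 0.19  0.49 -0.4   1.72  0.23  0.97 -1.38] F [ 1.  -0.1  1. ]
```

View pics/w10c.png

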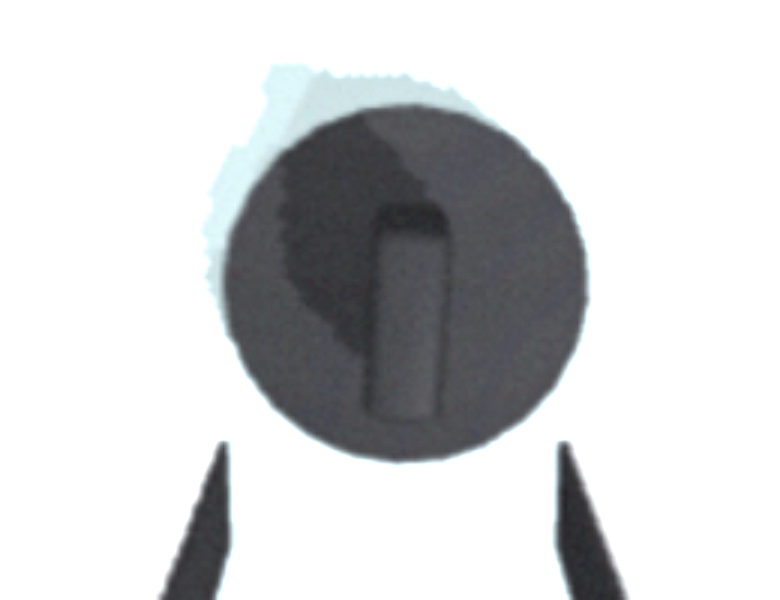

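```bash
python3 - <<'E'
from meas import *
f="pics/w10.png"; s=lambda p:(p[0]/3+240,p[1]/3+180)
print(cv2.minEnclosingCircle(darklid(f,(345,300))))
P=pts(f,[s((414,237)),s((402,416))],43); d=P[0]-P[1]; print(P.mean(0),np.hypot(*d),np.degrees(np.arctan2(d[1],d[0])))
P=pts(f,[s((450,235)),s((439,415))],43); d=P[0]-P[1]; print(np.degrees(np.arctan2(d[1],d[0])))
go(650,3,-8,25)
E
```

```text
((652.2564697265625, 5.149998188018799), 40.060691833496094)
[652.17382456   4.66795165] 36.733282738294854 24.78090420161594
25.506447561503563
pos [648.8   4.6  84.7] yaw 28.2 t 19.95 open 0.5 | linear [ 0.2  1.7 92.7] dr [ 0.2 -0.1  3.2] q [ 0.19  0.49 -0.4   1.72  0.23  0.97 -1.38] F [ 1.  -0.1  1. ]
```

```bash
python3 -m crank '[{"hand":0,"linear":[3,1,35],"dr":[0,0,3]},{"hand":0,"linear":[3,1,65],"dr":[0.2,-0.1,3]},{"hand":0,"linear":[3,1,85],"dr":[0.2,-0.1,3]},{"hand":0,"linear":[3,1,93],"dr":[0.2,-0.1,3]},{"hand":0,"linear":[3,1,93],"dr":[0.2,-0.1,3]}]'; python3 -m crank '[{"hand":-1,"linear":[0,0,0],"dr":[0,0,0]},{"hand":-1,"linear":[0,0,0],"dr":[0,0,0]},{"hand":-1,"linear":[0,0,0],"dr":[0,0,0]},{"hand":-1,"linear":[0,0,0],"dr":[0,0,0]},{"hand":-1,"linear":[0,0,0],"dr":[0,0,0]},{"hand":-1,"linear":[0,0,0],"dr":[0,0,0]},{"hand":-1,"linear":[0,0,0],"dr":[0,0,0]},{"hand":-1,"linear":[0,0,0],"dr":[0,0,0]}]'
```

```text
time: 20.37
eef_pos: [651.8, 4.5, -8.7]
orientation: [-3.066, -0.683, 0.003]
wrist_force: [-0.5, 1.1, 0.2]
opening: 0.501
time: 21.03
eef_pos: [652.2, 4.5, -7.9]
orientation: [-3.066, -0.683, 0.001]
wrist_force: [-2.5, 0.3, 6.4]
opening: 0.165
```

```bash
python3 -m crank '[{"hand":-1,"linear":[0,0,-5],"dr":[0,0,0]},{"hand":-1,"linear":[0,0,-25],"dr":[0,0,0]},{"hand":-1,"linear":[0,0,-55],"dr":[0,0,0]},{"hand":-1,"linear":[0,0,-90],"dr":[0,0,0]},{"hand":-1,"linear":[0,0,-115],"dr":[0,0,0]}]'; python3 - <<'E'
from meas import *
# rim ellipse outlines
for f,c in [("pics/w2.png",[(95,122),(223,125),(150,56),(172,191),(215,165),(107,160)]),("pics/w3.png",[(104,120),(228,135),(157,66),(172,195),(117,165)]),("pics/w1.png",[(243,200),(313,200),(278,166),(278,235)])]:
    P=pts(f,c,36); print(cv2.minEnclosingCircle(P.astype(np.float32)))
# large dish
print(cv2.minEnclosingCircle(pts("pics/w9.png",[(47,290),(185,320),(105,242),(125,371),(180,300),(60,335)],36).astype(np.float32)))
go(482,-9,115)
E
```

```text
time: 21.45
eef_pos: [652.9, 4.7, 110.1]
orientation: [-3.066, -0.683, -0.001]
wrist_force: [0.6, -0.7, -0.7]
opening: 0.168
((480.51123046875, -9.484368324279785), 36.938175201416016)
((480.8790588378906, -9.779314994812012), 36.710269927978516)
((481.3776550292969, -10.199853897094727), 37.36708068847656)
((622.345947265625, -199.29443359375), 52.525672912597656)
pos [652.9   4.7 110.1] yaw 25.1 t 21.45 open 0.17 | linear [-160.5  -60.1   -5. ] dr [-0. -0.  0.] q [ 0.19  0.47 -0.4   1.69  0.21  1.02 -1.41] F [ 0.6 -0.7 -0.7]
```

```bash
python3 -m crank '[{"hand":-1,"linear":[-36,-13,-5],"dr":[0,0,0]},{"hand":-1,"linear":[-72,-27,-5],"dr":[0,0,0]},{"hand":-1,"linear":[-108,-40,-5],"dr":[0,0,0]},{"hand":-1,"linear":[-144,-53,0],"dr":[0,0,0]},{"hand":-1,"linear":[-162,-60,0],"dr":[0,0,0]},{"hand":-1,"linear":[-162,-60,30],"dr":[0,0,0]},{"hand":-1,"linear":[-162,-60,55],"dr":[0,0,0]},{"hand":-1,"linear":[-162,-60,70],"dr":[0,0,0]}]'; python3 -c "
from h import *
go(481,-9.7,22)"
```

```text
time: 22.12
eef_pos: [479.8, -10.0, 38.9]
orientation: [-3.066, -0.683, -0.001]
wrist_force: [-0.4, 0.5, -0.3]
opening: 0.169
pos [479.8 -10.   38.9] yaw 25.1 t 22.12 open 0.17 | linear [ 1.2  0.2 16.9] dr [-0. -0.  0.] q [ 0.26  0.31 -0.43  2.13  0.19  0.73 -1.43] F [-0.4  0.5 -0.3]
```

```bash
python3 -m crank '[{"hand":-1,"linear":[1,0,4],"dr":[0,0,0]},{"hand":-1,"linear":[1,0,8],"dr":[0,0,0]},{"hand":-1,"linear":[1,0,12],"dr":[0,0,0]},{"hand":-1,"linear":[1,0,14.5],"dr":[0,0,0]},{"hand":-1,"linear":[1,0,16],"dr":[0,0,0]},{"hand":-1,"linear":[1,0,17.5],"dr":[0,0,0]},{"hand":-1,"linear":[1,0,17.5],"dr":[0,0,0]}]'; python3 -c "
from h import *
go(481,-9.7,22)"
```

```text
time: 22.7
eef_pos: [481.3, -9.5, 22.0]
orientation: [3.066, 0.683, 0.002]
wrist_force: [0.7, -0.9, 2.1]
opening: 0.169
pos [481.3  -9.5  22. ] yaw 25.1 t 22.7 open 0.17 | linear [-0.4  0.   0. ] dr [ 0.  -0.1 -0. ] q [ 0.24  0.34 -0.42  2.14  0.21  0.7  -1.45] F [ 0.7 -0.9  2.1]
```

```bash
python3 -m crank '[{"hand":-1,"linear":[0,0,0.8],"dr":[0,0,0]},{"hand":-1,"linear":[0,0,0.8],"dr":[0,0,0]}]'; python3 -m crank '[{"hand":-0.2,"linear":[0,0,0],"dr":[0,0,0]},{"hand":-0.2,"linear":[0,0,0],"dr":[0,0,0]},{"hand":-0.2,"linear":[0,0,0],"dr":[0,0,0]},{"hand":-0.2,"linear":[0,0,0],"dr":[0,0,0]},{"hand":-0.2,"linear":[0,0,-20],"dr":[0,0,0]},{"hand":-0.2,"linear":[0,0,-50],"dr":[0,0,0]},{"hand":0,"linear":[0,0,-85],"dr":[0,0,0]},{"hand":0,"linear":[0,0,-120],"dr":[0,0,0]}]';python3 look.py pics/w11.png lid_small_round,lid_large_round; python3 -c "
from meas import *
go(374.5,313,145,43)"
```

```text
time: 22.87
eef_pos: [481.4, -9.5, 22.0]
orientation: [3.066, 0.683, 0.003]
wrist_force: [-4.8, -0.4, 11.3]
opening: 0.168
time: 23.53
eef_pos: [480.6, -9.2, 143.2]
orientation: [-3.066, -0.683, -0.001]
wrist_force: [0.0, -0.5, -0.3]
opening: 0.489
lid_small_round 0.7 px*1.5 [375. 268.] z0 [477.7 -15.2]
pos [482.9  -9.5 144.5] yaw 25.1 t 23.68 open 0.5 | linear [  38.5 -338.1   -1.5] dr [  0.3  -0.3 -17.9] q [ 0.3   0.16 -0.46  2.03  0.09  0.96 -1.33] F [-0.  -0.  -0.7]
```

View pics/w11.png

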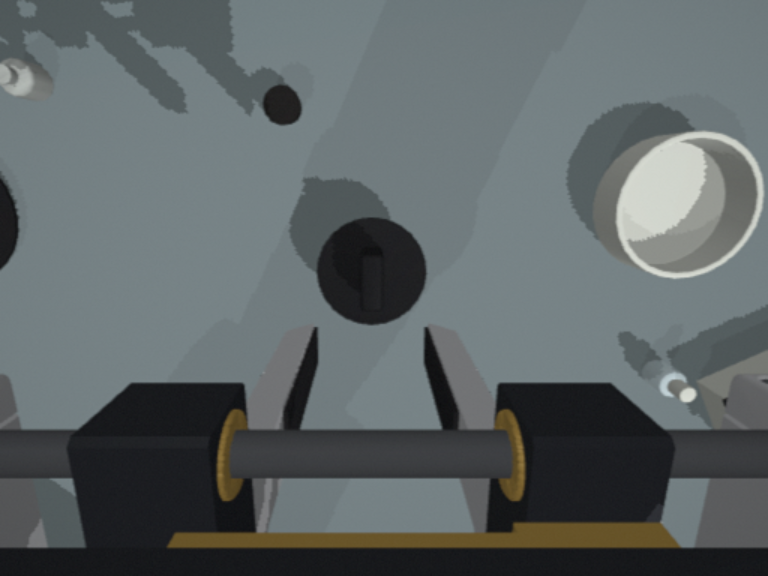

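The small lid is seated, centred at (372,271). The large lid is last.

```bash
python3 -m crank '[{"hand":0,"linear":[4,-40,0],"dr":[0,0,-3]},{"hand":0,"linear":[9,-80,0],"dr":[0,0,-6]},{"hand":0,"linear":[14,-120,0],"dr":[0,0,-9]},{"hand":0,"linear":[18,-160,0],"dr":[0,0,-12]},{"hand":0,"linear":[23,-200,0],"dr":[0,0,-15]},{"hand":0,"linear":[27,-240,0],"dr":[0,0,-18]},{"hand":0,"linear":[32,-280,0],"dr":[0,0,-18]},{"hand":0,"linear":[36,-320,0],"dr":[0,0,-18]}]'; python3 -m crank '[{"hand":0,"linear":[0,0,0],"dr":[0,0,0]},{"hand":0,"linear":[0,0,0],"dr":[0,0,0]}]'; python3 look.py pics/w12.png lid_large_round;python3 - <<'E'
from meas import *
f='pics/w12.png'; im=cv2.imread(f);cv2.imwrite('pics/w12c.png',cv2.convertScaleAbs(cv2.resize(im[130:390,200:530],None,fx=2.4,fy=2.4),alpha=2.5))
go(374.5,313,85)
E
```

```text
time: 24.35
eef_pos: [378.6, 296.8, 142.6]
orientation: [2.919, 1.152, 0.008]
wrist_force: [1.7, 0.3, 0.2]
opening: 0.501
time: 24.52
eef_pos: [376.7, 298.6, 141.5]
orientation: [2.917, 1.159, 0.005]
wrist_force: [0.7, -2.1, -0.6]
opening: 0.499
lid_large_round 0.6 px*1.5 [354. 250.] z0 [375.5 315.1]
pos [378.3 296.  141.7] yaw 43.1 t 24.62 open 0.5 | linear [  8.8 -15.3  56.6] dr [ 0.3 -0.1 -0. ] q [-0.14  0.2  -0.74  2.03  0.17  0.97 -1.78] F [-1.   0.2 -0.5]
```

View pics/w12c.png

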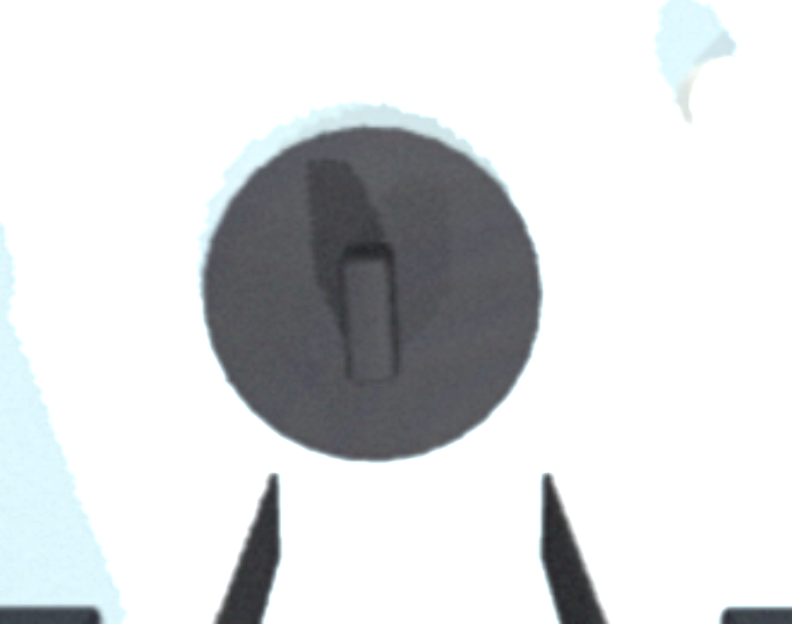

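```bash
python3 - <<'E'
from meas import *
f="pics/w12.png"; s=lambda p:(p[0]/2.4+200,p[1]/2.4+130)
(c,r)=cv2.minEnclosingCircle(darklid(f,(310,260)));print(c,r)
P=pts(f,[s((367,262)),s((372,380))],43); d=P[0]-P[1]; y=np.degrees(np.arctan2(d[1],d[0]));print(P.mean(0),np.hypot(*d),y)
go(*c,-8,y)
E
```

```text
(374.9237976074219, 313.1446533203125) 55.68977737426758
[374.57736904 312.2127526 ] 36.50545823716998 45.17385996030987
pos [378.3 296.  141.7] yaw 43.1 t 24.62 open 0.5 | linear [  9.  -15.6 149.6] dr [ 0.3 -0.1 -2.1] q [-0.14  0.2  -0.74  2.03  0.17  0.97 -1.78] F [-1.   0.2 -0.5]
```

```bash
python3 -m crank '[{"hand":0,"linear":[9,-15,10],"dr":[0.3,-0.1,-2]},{"hand":0,"linear":[9,-15,45],"dr":[0.3,-0.1,-2]},{"hand":0,"linear":[9,-15,85],"dr":[0.3,-0.1,-2]},{"hand":0,"linear":[9,-15,85],"dr":[0.3,-0.1,-2]}]';python3 -c "
from h import *
go(374.8,312.8,-8,45)"
```

```text
time: 24.95
eef_pos: [372.8, 308.6, 50.9]
orientation: [2.901, 1.201, -0.014]
wrist_force: [-1.4, -2.0, -2.2]
opening: 0.502
pos [372.8 308.6  50.9] yaw 45.0 t 24.95 open 0.5 | linear [ 4.9 -1.5 58.9] dr [-0.1  0.5 -0. ] q [-0.22  0.35 -0.7   2.09  0.31  0.81 -1.9 ] F [-1.4 -2.  -2.2]
```

```bash
python3 -m crank '[{"hand":0,"linear":[4,-1,10],"dr":[0,0.4,0]},{"hand":0,"linear":[4,-1,35],"dr":[0,0.4,0]},{"hand":0,"linear":[4,-1,50],"dr":[0,0.4,0]},{"hand":0,"linear":[4,-1,58],"dr":[0,0.4,0]},{"hand":0,"linear":[4,-1,59],"dr":[0,0.4,0]},{"hand":0,"linear":[4,-1,59],"dr":[0,0.4,0]}]';python3 -c "
from h import *
go(374.8,312.8,-8,45)"
```

```text
time: 25.45
eef_pos: [375.1, 311.6, -7.2]
orientation: [-2.903, -1.2, 0.003]
wrist_force: [-0.4, 0.5, 0.7]
opening: 0.5
pos [375.1 311.6  -7.2] yaw 44.9 t 25.45 open 0.5 | linear [ 0.7 -1.1  0.8] dr [-0.1  0.1 -0.1] q [-0.28  0.44 -0.64  2.13  0.41  0.69 -1.99] F [-0.4  0.5  0.7]
```

```bash
python3 -m crank '[{"hand":-1,"linear":[0.7,-1,0.8],"dr":[0,0,0]},{"hand":-1,"linear":[0.7,-1,0.8],"dr":[0,0,0]},{"hand":-1,"linear":[0.7,-1,0.8],"dr":[0,0,0]},{"hand":-1,"linear":[0.7,-1,0.8],"dr":[0,0,0]},{"hand":-1,"linear":[0.7,-1,0.8],"dr":[0,0,0]},{"hand":-1,"linear":[0.7,-1,0.8],"dr":[0,0,0]},{"hand":-1,"linear":[0.7,-1,0.8],"dr":[0,0,0]},{"hand":-1,"linear":[0.7,-1,0.8],"dr":[0,0,0]}]'; python3 -m crank '[{"hand":-1,"linear":[0,0,-5],"dr":[0,0,0]},{"hand":-1,"linear":[0,0,-25],"dr":[0,0,0]},{"hand":-1,"linear":[0,0,-55],"dr":[0,0,0]},{"hand":-1,"linear":[0,0,-90],"dr":[0,0,0]},{"hand":-1,"linear":[0,0,-125],"dr":[0,0,0]},{"hand":-1,"linear":[0,0,-155],"dr":[0,0,0]}]';python3 -c "
from h import *
go(500,60,150,25);go(621.7,-198.5,150,10)"
```

```text
time: 26.12
eef_pos: [375.0, 312.9, -7.7]
orientation: [-2.903, -1.2, 0.003]
wrist_force: [-0.7, -1.0, 6.7]
opening: 0.167
time: 26.62
eef_pos: [374.9, 313.2, 149.7]
orientation: [-2.902, -1.201, 0.002]
wrist_force: [0.8, 1.5, -0.3]
opening: 0.165
pos [374.9 313.2 149.7] yaw 45.0 t 26.62 open 0.16 | linear [-90.4 267.5  -0.6] dr [-0.1  0.1 20. ] q [-0.14  0.21 -0.76  2.    0.17  1.   -1.78] F [ 0.8  1.5 -0.3]
pos [374.9 313.2 149.7] yaw 45.0 t 26.62 open 0.16 | linear [-187.   536.4   -0.9] dr [-0.1  0.1 35. ] q [-0.14  0.21 -0.76  2.    0.17  1.   -1.78] F [ 0.8  1.5 -0.3]
```

```bash
python3 -m crank '[{"hand":-1,"linear":[-11,33,0],"dr":[0,0,2]},{"hand":-1,"linear":[-23,67,0],"dr":[0,0,5]},{"hand":-1,"linear":[-34,100,0],"dr":[0,0,8]},{"hand":-1,"linear":[-45,134,0],"dr":[0,0,10]},{"hand":-1,"linear":[-57,168,0],"dr":[0,0,13]},{"hand":-1,"linear":[-68,201,0],"dr":[0,0,15]},{"hand":-1,"linear":[-79,234,0],"dr":[0,0,18]},{"hand":-1,"linear":[-90,267,0],"dr":[0,0,20]}]';python3 -c "
from h import *
go(621.7,-198.5,150,10)"
```

```text
time: 27.28
eef_pos: [500.1, 58.9, 149.8]
orientation: [-3.068, -0.675, 0.002]
wrist_force: [0.4, 0.3, -1.1]
opening: 0.167
pos [500.1  58.9 149.8] yaw 24.8 t 27.28 open 0.17 | linear [  2.3 284.7  -0.5] dr [-0.   0.1 14.8] q [ 0.22  0.21 -0.53  1.98  0.12  0.99 -1.5 ] F [ 0.4  0.3 -1.1]
```

```bash
python3 -m crank '[{"hand":-1,"linear":[0,37,0],"dr":[0,0,2]},{"hand":-1,"linear":[1,75,0],"dr":[0,0,4]},{"hand":-1,"linear":[1,112,0],"dr":[0,0,6]},{"hand":-1,"linear":[1,150,0],"dr":[0,0,8]},{"hand":-1,"linear":[2,187,0],"dr":[0,0,10]},{"hand":-1,"linear":[2,225,0],"dr":[0,0,12]},{"hand":-1,"linear":[2,262,0],"dr":[0,0,14.8]},{"hand":-1,"linear":[2,285,0],"dr":[0,0,14.8]}]';python3 -c "
from h import *
go(621.7,-198.5,28,10)"
```

```text
time: 27.95
eef_pos: [622.0, -202.9, 149.4]
orientation: [3.13, 0.265, -0.003]
wrist_force: [-0.0, -0.4, -0.8]
opening: 0.165
pos [ 622.  -202.9  149.4] yaw 9.7 t 27.95 open 0.17 | linear [  0.7  -4.4 121.4] dr [-0.   0.1 -0.3] q [ 0.46  0.43 -0.33  1.65  0.15  1.08 -1.31] F [-0.  -0.4 -0.8]
```

```bash
python3 -m crank '[{"hand":-1,"linear":[0.5,-4,5],"dr":[0,0,0]},{"hand":-1,"linear":[0.5,-4,35],"dr":[0,0,0]},{"hand":-1,"linear":[0.5,-4,70],"dr":[0,0,0]},{"hand":-1,"linear":[0.5,-4,95],"dr":[0,0,0]},{"hand":-1,"linear":[0.5,-4,108],"dr":[0,0,0]},{"hand":-1,"linear":[0.5,-4,111],"dr":[0,0,0]},{"hand":-1,"linear":[0.5,-4,111],"dr":[0,0,0]}]';python3 -c "
from h import *
go(621.7,-198.5,22,10)"
```

```text
time: 28.53
eef_pos: [621.5, -198.6, 38.3]
orientation: [-3.13, -0.266, 0.004]
wrist_force: [0.0, 0.5, -0.6]
opening: 0.167
pos [ 621.5 -198.6   38.3] yaw 9.7 t 28.53 open 0.17 | linear [ 0.3 -0.  16.3] dr [-0.   0.1 -0.3] q [ 0.44  0.54 -0.31  1.75  0.2   0.89 -1.36] F [ 0.   0.5 -0.6]
```

```bash
python3 -m crank '[{"hand":-1,"linear":[0,0,4],"dr":[0,0,0]},{"hand":-1,"linear":[0,0,8],"dr":[0,0,0]},{"hand":-1,"linear":[0,0,12],"dr":[0,0,0]},{"hand":-1,"linear":[0,0,14.5],"dr":[0,0,0]},{"hand":-1,"linear":[0,0,16],"dr":[0,0,0]},{"hand":-1,"linear":[0,0,17],"dr":[0,0,0]},{"hand":-1,"linear":[0,0,17],"dr":[0,0,0]}]'; python3 -c "
from h import *
go(621.7,-198.5,22,10)"
```

```text
time: 29.12
eef_pos: [621.5, -198.6, 22.4]
orientation: [-3.13, -0.266, 0.004]
wrist_force: [-6.2, 1.7, 12.7]
opening: 0.17
pos [ 621.5 -198.6   22.4] yaw 9.7 t 29.12 open 0.17 | linear [ 0.2 -0.1  0.4] dr [-0.   0.1 -0.3] q [ 0.44  0.56 -0.3   1.76  0.21  0.86 -1.37] F [-6.2  1.7 12.7]
```

```bash
python3 -m crank '[{"hand":-0.2,"linear":[0,0,0],"dr":[0,0,0]},{"hand":-0.2,"linear":[0,0,0],"dr":[0,0,0]},{"hand":-0.2,"linear":[0,0,0],"dr":[0,0,0]},{"hand":-0.2,"linear":[0,0,0],"dr":[0,0,0]},{"hand":-0.2,"linear":[0,0,-20],"dr":[0,0,0]},{"hand":-0.2,"linear":[0,0,-50],"dr":[0,0,0]},{"hand":0,"linear":[0,0,-85],"dr":[0,0,0]},{"hand":0,"linear":[0,0,-120],"dr":[0,0,0]}]'; python3 -m crank '[{"hand":0,"linear":[-20,0,-30],"dr":[0,0,0]},{"hand":0,"linear":[-40,0,-60],"dr":[0,0,0]},{"hand":0,"linear":[-60,0,-90],"dr":[0,0,0]},{"hand":0,"linear":[-80,0,-120],"dr":[0,0,0]},{"hand":0,"linear":[-80,0,-150],"dr":[0,0,0]},{"hand":0,"linear":[-80,0,-150],"dr":[0,0,0]},{"hand":0,"linear":[-80,0,-150],"dr":[0,0,0]}]'; python3 look.py pics/w13.png lid_large_round,lid_small_round,lid_oblong,lid_square
python3 - <<'E'
from h import *
a=camera("side");b=camera("scene");cv2.imwrite("pics/fin.png",np.hstack([cv2.resize(a[130:330,130:330],(395,395)),cv2.resize(b[130:330,130:330],(395,395))]))
E
```

```text
time: 29.78
eef_pos: [621.3, -198.4, 143.3]
orientation: [-3.13, -0.266, 0.006]
wrist_force: [-0.1, -0.3, 0.3]
opening: 0.488
time: 30.37
eef_pos: [543.6, -212.3, 295.3]
orientation: [3.13, 0.265, -0.001]
wrist_force: [0.2, -1.0, -0.9]
opening: 0.5
lid_large_round 0.74 px*1.5 [372. 163.] z0 [ 625.2 -201.1]
lid_small_round 0.92 px*1.5 [184. 262.] z0 [476.1  -1.2]
lid_oblong 0.59 px*1.5 [510. 279.] z0 [ 521.1 -386.2]
```

View pics/w13.png

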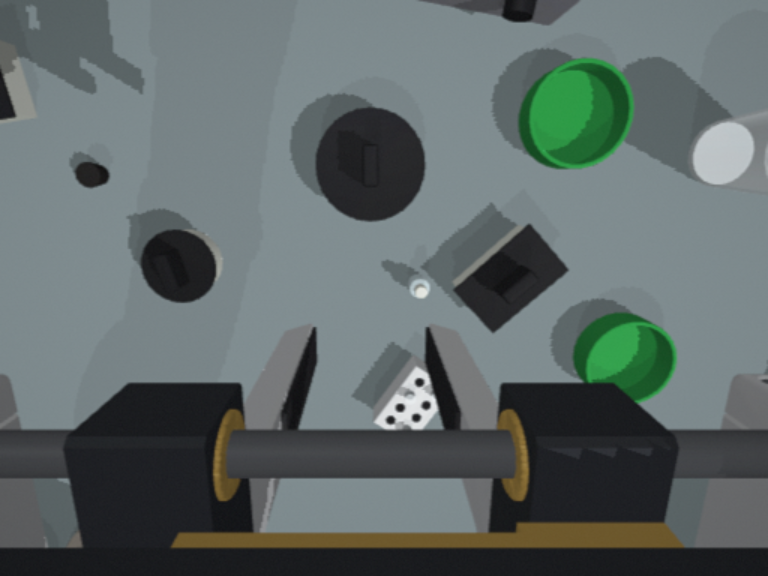

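View pics/fin.png

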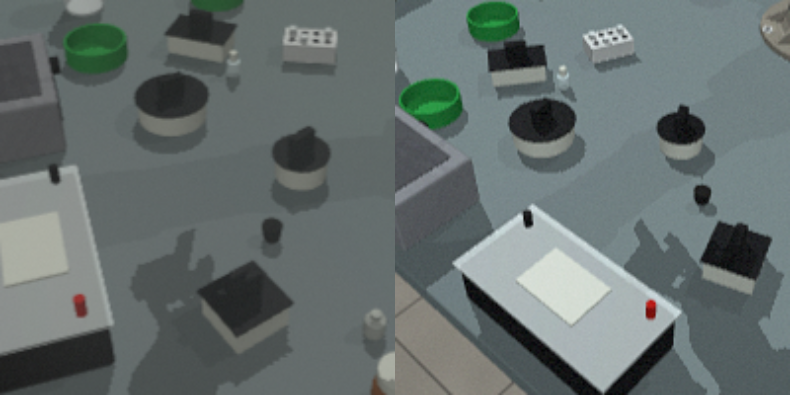

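Both outside views show all four lids lying flat on their dishes, so I'm handing in.

```bash
python3 -c "
from station import *
print(read_state()['time'],job_done())"
```

```text
the job is handed in; nothing more can be done
30.7167 None
```

All four black lids are on their own white dishes, and I handed the job in at 30.7 s. Each lid was lowered until the wrist felt contact (peak readings 4.5 to 12.7 N) and only then released.

**Last checks:** The final wrist, side and scene pictures show every lid flat and centred on its dish. By eye, the dishes and tube block stand where they were. The green look-alikes were not touched. I never went near the jar, but it was only partly in the last views, so I did not check it at the end. I also did not measure the final lid-to-dish offsets. Each lid was set within about 1–2 mm of the dish centre I had measured.

**What disagreed:**
- **Finger length:** The real fingertips end about 30–38 mm short of the stated TCP. My first two closures on the square lid, with the TCP at z ≈ 15 mm, shut on nothing above the fin. The pictures showed why, so I gripped with the reported TCP at z ≈ −8 mm instead, and every later grip held.
- **Networks:** In the last look the networks did not report the square lid, which was cut off at the picture's edge. Both outside views show it seated. In earlier looks they also gave the green dishes, and once the large dish for the oblong one; I went by the pictures.

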